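Rock the angle gauge on a clamped guitar-neck offcut

ROBOT

A 6-joint arm with a two-finger parallel gripper is mounted at the origin on the work surface. World frame = base frame: x ahead of the robot, y to its left, z up, the work surface at z = 0. Lengths are in m, angles in rad, forces in N, time in s.
With the tool pointing down it reaches from about 0.325 to 1 m from the base axis. Payload 5.1 kg.
Tool frame: the origin (TCP) lies between the finger pads; the fingertips stand 22 mm ahead of it and the grasp point (between the pads) lies 3 mm ahead of it; y points along the fingers, x is the direction in which the jaws open and shut, and the axes are right-handed (so a half turn about y gives the same grasp; the last joint's range is limited). The gripper opens to 85 mm and grips with 20 to 120 N. Pads are 22 mm wide; open, the fingers measure 114 mm over their backs; the gripper's body (76 mm by 85 mm) begins 54 mm behind the grasp point. The pads swing forward as they close: fully open they stand 13 mm farther back than shut.
Start: joints at [-1.257, 0.124, 1.65, -0, 1.367, -0.083], TCP at [0.251, -0.599, 0.253] pointing down, gripper open.
Joint ranges: [-2.61, 2.61], [-1.02, 2.33], [0.03, 2.71], [-1.35, 4.49], [0.32, 2.68], [-2.91, 2.91]. Speed limits (rad/s): [2.57, 2.57, 3.14, 3.14, 3.14, 3.14].

INTERFACE

Orientations are given as a unit quaternion [w, x, y, z].
In Python, from station import robot gives the robot as it stands.
- The arm moves only by the shell command python3 -m pendant 'ROWS' [FORCE]. ROWS is JSON, a list of rows, each a list of 3 entries, a list of its own where there are three numbers: the closure, from -1 (fully open) to 1 (shut), then the shift along the world's x, y, z in m, then the turn about the world's z in rad. In form: [[hand, [x, y, z], twist], ...]. A call has 1 to 10 rows; each row is the pose to reach, as a shift and turn from the pose measured when the call began; what a row does not reach only later rows make up. A row lasts 1/12 s, in which the tool goes at most 41.7 mm and 7.16 degrees, less where a joint would pass 70% of its speed; a pose out of reach is approached as far as the arm can. A call with a gripper value outside its range is refused whole. The fingers move at their own pace and stop on an object; FORCE is the grip in N (left out, the last holds). Time passes only in rows, so rows that repeat a pose let the fingers close. It gives the time, the measured TCP pose, the force and the opening at its end, in the units of the state.
- robot.get_state(): the state, without advancing time (a new reading comes with each control period).
- robot.grab_frame(name): name is "side" or "top"; returns a dict with "img" (400x640x3 uint8, red, green, blue), "fx", "fy", "cx", "cy" (pixels), "k1" (the pictures are not rectified: a ray, as slopes to the right and down, at radius r is drawn at 1 + k1 r^2 times it, then the intrinsics apply), "R" (3x3) and "t" (3): a world point X has camera coordinates R X + t. Camera axes: x right, y down, z forward; pixel columns grow to the right and rows downward; lengths in m; the calibration is good to about 2 mm. A picture is of the moment at which its call begins. There is no depth.
- robot.close_job(): hands the job in, once; it reports no verdict.
The state is a dict: "clock": time; "joints": joint angles; "joint_velocities": joint speeds; "tau": joint torques, N m; "tool_pos": TCP position; "ee_rot": TCP orientation; "ft_force": force on the tool from outside, world axes, zero at the start; "torque": the same for the moment, N m; "finger_gap": finger opening in m.
Only numpy, scipy, OpenCV 4.12 (cv2) and the standard library are available. Lean on these libraries where they do the work, as an engineer would, in place of code of your own. Each camera call takes 0.05 s, during which the arm holds its last target. There are 200 camera calls.

TASK

Slide the clamp's red-tabbed jaw shut until it bears firmly on the guitar-neck offcut and the offcut is nipped between both jaws. Then pick up the pendulum angle gauge by its blue grip, set its foot on top of the offcut's rounded back with the dial facing along the neck, and rock it sideways over the round until the swinging needle settles on the red mark. Finish while still holding the gauge there, its foot resting lightly on the wood and touching nothing else, with the offcut still clamped and the spool, tape and screwdriver left where they were.

Things in the scene. Friction and masses are not known exactly. Their poses are not given: they have to be found in the camera images.
- clamp: caliper clamp fixed to the bench: dark steel bed 120 (x) x 240 (y) x 15 mm, origin at its underside, 45 mm to the -y side of the bed's middle. A fixed steel jaw 70 mm wide (x) stands on the bed, rising 12 mm above it (27 mm above the bench), its gripping face at y = -30 mm, looking to +y. The sliding jaw moves along this body's y axis. Only the clamp's yaw and place vary
- jaw (a joint): sliding jaw of the clamp: the clear gap between the two jaw faces, in m (0 = faces together, starts 0.080 to 0.105, at most 0.11). The moving face lies at y = -0.030 + this value in the clamp's frame and closes towards -y. Friction of about 6 N holds it wherever it is left
- jaw_tab (a point): middle of the red upright tab on the sliding jaw, 45 mm above the bench: 16 (clamp x) x 14 (clamp y) mm, top 63 mm above the bench, on an aluminium jaw 70 x 76 mm whose top is 27 mm above the bench; the tab is 62 mm behind the gripping face. Axes as the clamp's
- neck_mid (a point): centre of the loose guitar-neck offcut, pale wood on a dark fingerboard, 0.16 kg: 150 mm long (its x axis), 54 mm wide (y), 30 mm high (z); it lies on the clamp's bed between the jaws, not quite square at first, fingerboard down, so its centre is 30 mm and its top 45 mm above the bench. Its upper side is a rounded back of 40 mm radius about a line along x lying 25 mm below this centre (small 6 degree facets), from side to side up to 39 degrees
- gauge_grip (a point): centre of the blue grip on top of the angle gauge (whole gauge 0.3 kg, 141 mm high, standing on the bench at first): grip 20 (x) x 28 (y) x 44 (z) mm, 120 mm above the underside of the foot. Gauge axes: x is normal to the round dial (84 mm across, 20 mm thick, centre 55 mm above the underside, same face on both sides), z up from the foot
- gauge_foot (a point): centre of the flat underside of the gauge's steel foot, 36 (x) x 52 (y) x 12 mm; axes as the gauge's
- needle (a joint): swinging black needle of the gauge, weighted below so that it always settles pointing straight up (swings about 1 s): its angle in rad on the dial about the gauge's x axis, 0 = towards the grip, positive leaning to the gauge's -y. It reads minus the angle by which the gauge is turned about its own x axis
- mark (a joint): red mark on the dial, same angle convention as the needle, 0.14 to 0.36 rad; it stays put. The needle covers the mark when the two values are equal
- needle_tip (a point): point near the needle's tip, 34 mm from the dial's centre; its z axis points along the needle
- mark_tip (a point): point on the red mark, 34 mm from the dial's centre; its z axis points outward from the dial's centre
- spool_mid (a point): bystander: centre of a copper wire spool, 50 mm across, 46 mm high, upright
- tape_mid (a point): bystander: centre of a roll of cream masking tape lying flat, 100 mm across, 24 mm high
- driver: bystander: orange-handled screwdriver lying on the bench, 180 mm long along its x axis
Things that resemble listed ones, but are neither listed nor needed, are in the scene too. There is more than one size of the part that bears gauge_grip; the job needs the middle-sized.

How it is judged:
On the way, in this order (a step that is already met when the one before it is completed fails the run):
1. the sliding jaw is shut on the offcut and presses it with more than 3 N (contact force between jaw and neck above 3 N and value of joint jaw below 0.0565 m), for 0.2 s.
2. the gauge, held in the fingers, touches the offcut (contact force between gauge and neck above 0.3 N and contact force between the fingers and gauge above 1 N), for 0.1 s.
At the end, for the whole second after the job is handed in: Offcut flat on the bed, jaw gap 51 to 56.5 mm; gauge gripped, its foot on the offcut with 0.3 to 25 N, touching no jaw or bed, foot centre within 35 mm of the neck's middle line and over its length, dial normal within 0.2 rad of the neck, needle at rest (0.25 rad/s) within 0.04 rad of the mark (all of step 2 and value of joint jaw between 0.051 and 0.0565 m and angle between neck_mid's own z axis and vertical below 0.06 rad and z of neck_mid in the frame of clamp between 0.023 and 0.034 m and contact force between gauge and neck below 25 N and contact force between gauge and clamp below 0.3 N and contact force between gauge and jaw below 0.3 N and y of gauge_foot in the frame of neck_mid between -0.035 and 0.035 m and x of gauge_foot in the frame of neck_mid between -0.075 and 0.075 m and angle between the x axis of gauge_foot and the x axis of neck_mid, either way round below 0.2 rad and angle between the z axis of needle_tip and the z axis of mark_tip, either way round below 0.04 rad and velocity of joint needle between -0.25 and 0.25 rad/s); the arm keeps its last pose, push and grip.
It fails at once if a bystander (spool, tape or screwdriver) was moved more than 20 mm (distance of any of spool_mid, tape_mid, driver from where it was at the start of the episode above 0.02 m).
It also fails if it takes over 58 s, if anything falls off the work surface, if the arm or the gripper's body presses on something with over 40 N, if the wrist force passes 120 N, or if a joint passes its speed limit or range.

## Working session

There is one attempt and no reset: what is moved stays moved. The work goes in short steps, Python scripts to look and compute and a shell command to move; the robot and the scene stay as the last step left them, time stands still between calls to the robot, and variables do not carry over. Pictures are saved under pics/ and viewed, about 8 in all and at most 12, crops included, and the job is handed in when it is done.

```bash
ls; mkdir -p pics
cat > h.py <<'E'
import numpy as np, cv2
from station import robot
def K(f): return np.array([[f['fx'],0,f['cx']],[0,f['fy'],f['cy']],[0,0,1.]]), np.array([f['k1'],0,0,0.])
def ray(f,px):
    k,d=K(f); p=cv2.undistortPoints(np.array([[px]],float),k,d)[0,0]
    R=np.array(f['R']);t=np.array(f['t'])
    return -R.T@t, R.T@np.array([p[0],p[1],1])
def plane(f,px,z):
    c,d=ray(f,px); return c+d*(z-c[2])/d[2]
def proj(f,X):
    k,d=K(f); R=np.array(f['R']);t=np.array(f['t'])
    return cv2.projectPoints(np.array(X,float).reshape(-1,1,3),cv2.Rodrigues(R)[0],t,k,d)[0][:,0]
def tri(f,p,g,q):
    a,u=ray(f,p);b,v=ray(g,q);u/=np.linalg.norm(u);v/=np.linalg.norm(v)
    s=np.linalg.lstsq(np.c_[u,-v],b-a,rcond=None)[0]
    P,Q=a+s[0]*u,b+s[1]*v; return (P+Q)/2,np.linalg.norm(P-Q)
def save(img,n): cv2.imwrite('pics/'+n,img[:,:,::-1])
E
python3 - <<'E'
from h import *
import pickle
for n in('side','top'):
    f=robot.grab_frame(n); save(f['img'],n+'0.png'); pickle.dump(f,open(n+'0.pkl','wb'))
    print(n,f['fx'],f['k1'],-np.array(f['R']).T@f['t'],np.array(f['R'])[2])
print(robot.get_state())
E
```

```text
pics
side 504.6403540454235 -0.09571870125267568 [0.03144422 0.79547351 0.9570413 ] [ 0.42338598 -0.60221164 -0.6768201 ]
top 517.0721342994918 -0.10216994752254943 [0.28917867 0.0267414  1.47894093] [ 0.20320245  0.01475139 -0.97902562]
{'clock': 0.1, 'joints': array([-1.25662478e+00,  1.24441285e-01,  1.65154893e+00, -3.28629723e-05,
        1.36750579e+00, -8.26121029e-02]), 'joint_velocities': array([-4.28935850e-04,  2.94119248e-04, -2.54003092e-03,  9.39005140e-04,
        3.01173889e-05, -1.52628728e-03]), 'tau': array([ 1.15259299e-03, -4.24927890e+01, -3.66655111e+01, -9.34325249e-05,
        3.89350316e-03,  2.39763477e-05]), 'tool_pos': array([ 0.25099314, -0.59902489,  0.25216821]), 'ee_rot': array([ 0.58914868, -0.58833116,  0.39217847, -0.3911091 ]), 'ft_force': array([ 0.2682514 , -0.31244435, -0.62921094]), 'torque': array([ 0.02159296,  0.05917031, -0.04778014]), 'finger_gap': 0.08525289118010247}
```

View pics/top0.png

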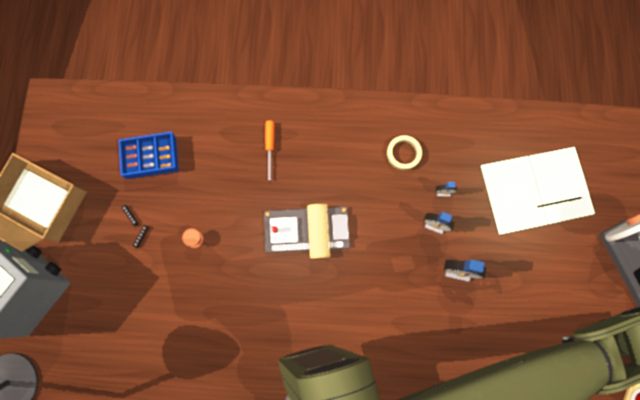

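View pics/side0.png

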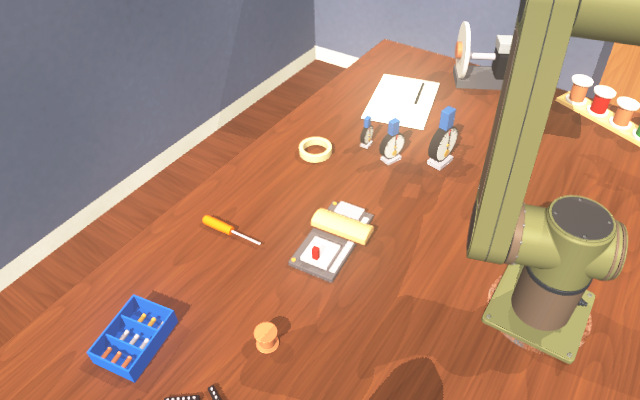

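Top view: clamp at about (308,230) with the red tab at (276,230) and the neck at (318,231). Tape is at (405,152), driver at (270,150) and spool at (193,238). Gauge candidates: small at top (446,188) / side (367,130), middle at (438,222) / (393,140), large at (465,270) / (443,138). The blue tray (148,155) is not a gauge. I choose the middle one at (438,222) and check it in a close crop.

Run:
```python
from h import *
import pickle
T=pickle.load(open('top0.pkl','rb'));S=pickle.load(open('side0.pkl','rb'))
c=lambda f,x,y,w,h,s:cv2.resize(f['img'][y:y+h,x:x+w],None,fx=s,fy=s,interpolation=cv2.INTER_CUBIC)
a=np.hstack([c(T,255,195,100,70,4),c(T,415,170,100,70,4)][:2])
b=np.hstack([c(S,285,195,100,75,4),c(S,350,100,100,75,4)])
save(np.vstack([a,b]),'crop1.png')
hs=cv2.COLOR_RGB2HSV
for n,f in(('T',T),('S',S)):
    h=cv2.cvtColor(f['img'],hs)
    for nm,m in(('blue',cv2.inRange(h,(100,120,60),(125,255,255))),('red',cv2.inRange(h,(0,200,120),(4,255,255))|cv2.inRange(h,(174,180,120),(180,255,255))),('wood',cv2.inRange(h,(18,90,150),(30,180,255)))):
        k,l,s,ce=cv2.connectedComponentsWithStats(m)
        print(n,nm,[(s[i].tolist(),ce[i].round(1).tolist()) for i in range(1,k) if s[i,4]>15])
for p in [(308,230),(438,222),(405,152),(270,150),(193,238)]: print(p,plane(T,p,0.03).round(3))
```

```text
T blue [([119, 132, 59, 46, 1720], [147.8, 154.7]), ([446, 183, 9, 5, 38], [450.3, 185.2]), ([438, 213, 13, 9, 85], [444.6, 217.3]), ([464, 260, 20, 13, 194], [474.1, 266.1])]
T red [([636, 394, 4, 6, 17], [637.9, 397.1])]
T wood [([387, 135, 35, 35, 104], [403.3, 153.8]), ([393, 140, 24, 23, 56], [407.7, 146.2]), ([392, 148, 12, 16, 21], [395.3, 157.1]), ([307, 204, 23, 54, 351], [322.2, 230.2]), ([589, 331, 15, 4, 21], [596.0, 332.8]), ([591, 335, 15, 5, 20], [598.4, 337.2]), ([308, 373, 36, 27, 661], [325.6, 386.2]), ([625, 383, 15, 17, 100], [631.6, 390.0])]
S blue [([87, 295, 91, 87, 3825], [133.1, 336.8])]
S red []
S wood [([529, 0, 24, 49, 518], [540.8, 18.4]), ([488, 0, 91, 261, 5422], [534.2, 123.7]), ([577, 0, 63, 30, 1453], [610.3, 13.2]), ([458, 43, 4, 9, 31], [459.6, 47.0]), ([470, 50, 70, 207, 4022], [503.7, 152.6]), ([557, 92, 19, 20, 90], [564.5, 100.2]), ([607, 128, 33, 19, 81], [623.9, 136.4]), ([303, 142, 6, 7, 20], [304.9, 145.2]), ([444, 149, 5, 8, 18], [445.9, 152.4]), ([324, 151, 7, 10, 21], [328.0, 155.4]), ([517, 196, 106, 95, 4443], [565.8, 251.7]), ([314, 208, 20, 6, 28], [324.6, 210.5]), ([365, 224, 8, 13, 26], [368.7, 227.8]), ([618, 224, 10, 51, 79], [624.7, 248.6]), ([341, 236, 26, 9, 30], [355.0, 240.1]), ([610, 255, 11, 22, 69], [615.3, 265.3]), ([291, 258, 5, 4, 18], [293.0, 259.3]), ([482, 264, 113, 100, 3539], [535.7, 320.8]), ([138, 313, 8, 9, 26], [141.6, 317.0]), ([148, 318, 7, 8, 23], [151.4, 321.1]), ([255, 323, 19, 19, 202], [262.0, 330.1]), ([257, 344, 12, 9, 42], [261.4, 348.9])]
(308, 230) [0.503 0.077 0.03 ]
(438, 222) [ 0.544 -0.291  0.03 ]
(405, 152) [ 0.747 -0.193  0.03 ]
(270, 150) [0.733 0.202 0.03 ]
(193, 238) [0.463 0.403 0.03 ]
```

View pics/crop1.png

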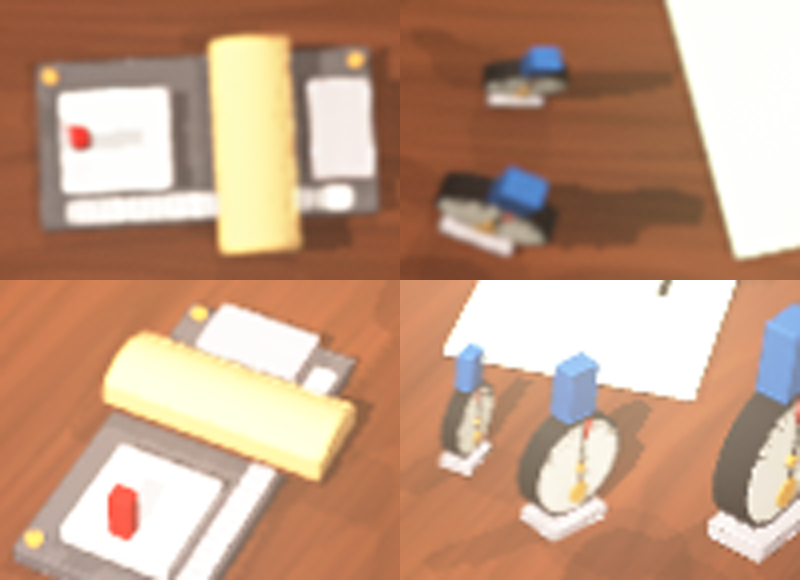

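The crop confirms the middle gauge: in the top view its grip is at about (446,217) and its foot at (434,229); in the side view its grip is at about (394,127). Its red mark leans to the right in the side view. Next I measure the tab, clamp yaw, neck and gauge.

Run:
```python
from h import *
import pickle
from scipy.spatial.transform import Rotation as Ro
T=pickle.load(open('top0.pkl','rb'));S=pickle.load(open('side0.pkl','rb'))
def comps(f,lo,hi,box,mn=6):
    x,y,w,h=box; m=cv2.inRange(cv2.cvtColor(f['img'][y:y+h,x:x+w],cv2.COLOR_RGB2HSV),lo,hi)
    k,l,s,c=cv2.connectedComponentsWithStats(m)
    o=[]
    for i in range(1,k):
        if s[i,4]>=mn:
            pts=np.argwhere(l==i)[:,::-1]+[x,y]; o.append((s[i,4],c[i]+[x,y],cv2.minAreaRect(pts.astype(np.float32)),pts))
    return sorted(o,key=lambda a:-a[0])
R=lambda v:np.round(v,3)
tt=comps(T,(0,150,100),(8,255,255),(262,215,30,30)); ts=comps(S,(0,150,100),(8,255,255),(300,235,30,35))
print([(a[0],R(a[1]),a[2]) for a in tt+ts])
print('tab',tri(T,tt[0][1],S,ts[0][1]), plane(T,tt[0][1],.055))
bt=comps(T,(98,90,50),(128,255,255),(415,170,80,120));bs=comps(S,(98,60,60),(128,255,255),(350,95,120,80))
for a in bt: print('bt',a[0],R(a[1]),a[2])
for a in bs: print('bs',a[0],R(a[1]),a[2])
m=min(bt,key=lambda a:abs(a[1][0]-445)+abs(a[1][1]-217)); s=min(bs,key=lambda a:abs(a[1][0]-394))
print('grip',tri(T,m[1],S,s[1]),plane(T,m[1],.13))
# neck in top
nk=comps(T,(17,60,120),(32,255,255),(300,198,36,66))[0]
b=cv2.boxPoints(nk[2]); print('neck',nk[2]); print(R([plane(T,p,.038) for p in b]),R(plane(T,nk[2][0],.043)))
print('screws',R(plane(T,(267.25,214),.015)),R(plane(T,(343.75,210),.015)))
print('tool',R(Ro.from_quat(np.roll(robot.get_state()['ee_rot'],-1)).as_matrix()))
```

```text
[(np.int32(17), array([274.412, 228.882]), ((274.5, 229.0), (4.0, 3.0), 90.0)), (np.int32(76), array([315.211, 252.421]), ((315.0, 252.5), (13.0, 6.0), 90.0))]
tab (array([0.49710739, 0.1702386 , 0.04874798]), np.float64(0.0024573135650719767)) [0.4973229  0.17013842 0.055     ]
bt 219 [473.895 266.16 ] ((473.8077087402344, 265.9615478515625), (20.003847122192383, 11.7669677734375), 11.309932708740234)
bt 110 [444.445 217.6  ] ((444.4137878417969, 217.46551513671875), (12.998673439025879, 9.099071502685547), 21.801410675048828)
bt 52 [450.115 184.788] ((450.0, 184.5), (10.0, 5.0), 0.0)
bs 275 [446.756 117.964] ((446.59619140625, 118.01923370361328), (12.943662643432617, 24.122283935546875), 11.309932708740234)
bs 141 [393.128 126.766] ((393.2969970703125, 126.52969360351562), (9.651861190795898, 17.31364631652832), 5.710592269897461)
bs 48 [366.583 121.521] ((366.5000305175781, 121.5000228881836), (4.608177185058594, 11.399173736572266), 14.03624439239502)
grip (array([ 0.54063154, -0.28948777,  0.11823965]), np.float64(0.0009952519662214112)) [ 0.53892294 -0.28658316  0.13      ]
neck ((318.1462097167969, 230.63076782226562), (54.08326721191406, 21.0786075592041), 86.8201675415039)
[[0.575 0.087 0.038]
 [0.581 0.027 0.038]
 [0.429 0.011 0.038]
 [0.422 0.07  0.038]] [0.5   0.048 0.043]
screws [0.545 0.198 0.015] [ 0.568 -0.022  0.015]
tool [[ 0.386 -0.001  0.922]
 [-0.922  0.002  0.386]
 [-0.002 -1.     0.   ]]
```

```bash
python3 -m pendant '[[1,[0.10,0.40,0.05],1.28],[1,[0.10,0.40,0.05],1.28],[1,[0.10,0.40,0.05],1.28],[1,[0.10,0.40,0.05],1.28],[1,[0.10,0.40,0.05],1.28],[1,[0.10,0.40,0.05],1.28],[1,[0.10,0.40,0.05],1.28],[1,[0.10,0.40,0.05],1.28],[1,[0.10,0.40,0.05],1.28],[1,[0.10,0.40,0.05],1.28]]' 40
```

```text
clock: 0.93
tool_pos: [0.3507, -0.197, 0.302]
ee_rot: [0.707, -0.706, -0.028, 0.029]
ft_force: [0.8, 0.3, -0.7]
finger_gap: -0.0
```

```bash
python3 -m pendant '[[1,[0.14,0.415,-0.05],0.02],[1,[0.14,0.415,-0.05],0.02],[1,[0.14,0.415,-0.05],0.02],[1,[0.14,0.415,-0.05],0.02],[1,[0.14,0.415,-0.05],0.02],[1,[0.14,0.415,-0.05],0.02],[1,[0.14,0.415,-0.05],0.02],[1,[0.14,0.415,-0.05],0.02],[1,[0.14,0.415,-0.05],0.02],[1,[0.14,0.415,-0.05],0.02]]'
python3 - <<'E'
from h import *
f=robot.grab_frame('top'); g=robot.grab_frame('side')
c=lambda f,x,y,w,h,s:cv2.resize(f['img'][y:y+h,x:x+w],None,fx=s,fy=s,interpolation=cv2.INTER_CUBIC)
p=robot.get_state()['tool_pos']; print(p, proj(f,[p]),proj(g,[p]))
save(np.hstack([c(f,225,180,135,95,3),c(g,235,130,135,95*1,3)]),'push0.png')
E
```

```text
clock: 1.77
tool_pos: [0.4824, 0.1958, 0.2543]
ee_rot: [-0.706, 0.706, 0.035, -0.037]
ft_force: [-1.0, -0.9, -0.5]
finger_gap: 0.0002
[0.48231235 0.19779553 0.25273975] [[255.12609258 222.1690974 ]] [[309.95455911 198.45810093]]
```

View pics/push0.png

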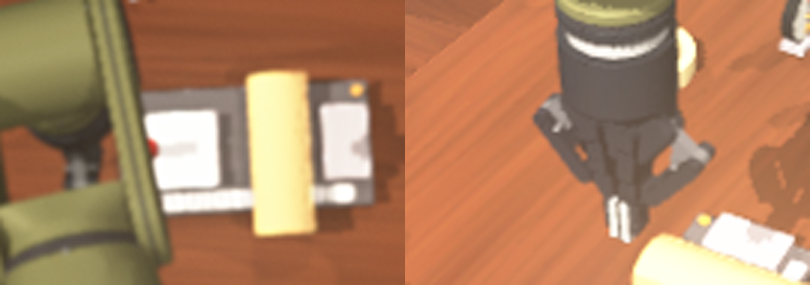

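Fingers are shut (top crop at about (85,170), side crop at (620,220)) and still on the +y side of the tab, which shows at crop (152,147). Next I descend behind the tab.

```bash
python3 -m pendant '[[1,[0.01,0.022,-0.03],0],[1,[0.01,0.022,-0.07],0],[1,[0.01,0.022,-0.11],0],[1,[0.01,0.022,-0.14],0],[1,[0.01,0.022,-0.17],0],[1,[0.01,0.022,-0.19],0],[1,[0.01,0.022,-0.194],0],[1,[0.01,0.022,-0.194],0],[1,[0.01,0.022,-0.194],0]]'
```

```text
clock: 2.62
tool_pos: [0.493, 0.2197, 0.0598]
ee_rot: [0.706, -0.706, -0.036, 0.039]
ft_force: [0.1, 0.3, 0.5]
finger_gap: 0.0001
```

```bash
python3 -m pendant '[[1,[0.001,-0.008,0],0],[1,[0.002,-0.016,0],0],[1,[0.002,-0.021,0],0],[1,[0.003,-0.026,0],0],[1,[0.003,-0.031,0],0],[1,[0.004,-0.036,0],0],[1,[0.004,-0.041,0],0],[1,[0.005,-0.046,0],0],[1,[0.005,-0.050,0],0],[1,[0.005,-0.050,0],0]]'
```

```text
clock: 3.45
tool_pos: [0.4983, 0.17, 0.0603]
ee_rot: [0.707, -0.705, -0.036, 0.039]
ft_force: [-1.3, 4.5, 1.6]
finger_gap: -0.0001
```

```bash
python3 -m pendant '[[1,[0.001,-0.004,0],0],[1,[0.001,-0.007,0],0],[1,[0.001,-0.010,0],0],[1,[0.001,-0.012,0],0],[1,[0.001,-0.012,0],0]]'
python3 - <<'E'
from h import *
f=robot.grab_frame('top'); g=robot.grab_frame('side')
c=lambda f,x,y,w,h,s:cv2.resize(f['img'][y:y+h,x:x+w],None,fx=s,fy=s,interpolation=cv2.INTER_CUBIC)
save(np.hstack([c(f,255,190,100,75,4),c(g,285,190,100,75,4)]),'push1.png')
E
```

```text
clock: 3.87
tool_pos: [0.4995, 0.1586, 0.0603]
ee_rot: [0.708, -0.704, -0.037, 0.038]
ft_force: [1.4, 4.7, -1.0]
finger_gap: -0.0001
```

View pics/push1.png

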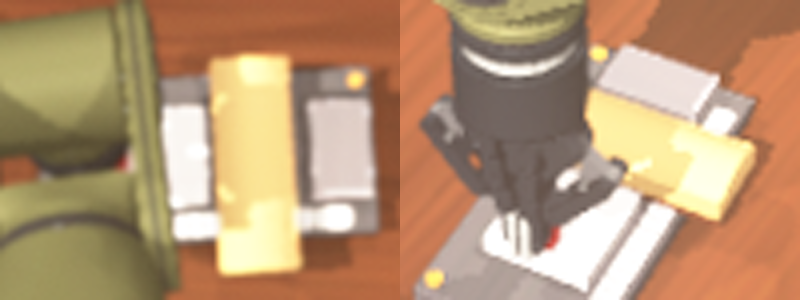

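The jaw (crop (208,155)) has reached the neck (crop (255,165)), leaving about 7 mm to the fixed jaw at crop x 308. I continue slowly.

```bash
python3 -m pendant '[[1,[0.000,-0.002,0],0],[1,[0.001,-0.004,0],0],[1,[0.001,-0.006,0],0],[1,[0.001,-0.008,0],0],[1,[0.001,-0.008,0],0]]'; python3 -m pendant '[[1,[0.000,-0.001,0],0],[1,[0.000,-0.002,0],0],[1,[0.000,-0.003,0],0],[1,[0.000,-0.003,0],0]]'; python3 -m pendant '[[1,[0.000,-0.001,0],0],[1,[0.000,-0.002,0],0],[1,[0.000,-0.003,0],0],[1,[0.000,-0.003,0],0]]'
```

```text
clock: 4.38
tool_pos: [0.5004, 0.1511, 0.0603]
ee_rot: [0.708, -0.704, -0.036, 0.038]
ft_force: [-0.7, 4.7, -0.2]
finger_gap: 0.0001
clock: 4.72
tool_pos: [0.5006, 0.1489, 0.0604]
ee_rot: [0.709, -0.703, -0.037, 0.038]
ft_force: [0.1, 5.9, -1.5]
finger_gap: 0.0002
clock: 5.05
tool_pos: [0.5008, 0.1467, 0.0605]
ee_rot: [0.71, -0.703, -0.037, 0.037]
ft_force: [1.6, 6.4, -1.5]
finger_gap: -0.0002
```

```bash
python3 -m pendant '[[1,[0.000,-0.002,0],0],[1,[0.000,-0.003,0],0],[1,[0.000,-0.004,0],0],[1,[0.000,-0.004,0],0]]'; python3 -m pendant '[[1,[0.000,-0.001,0],0],[1,[0.000,-0.002,0],0],[1,[0.000,-0.003,0],0],[1,[0.000,-0.003,0],0]]'
```

```text
clock: 5.38
tool_pos: [0.5011, 0.1435, 0.0604]
ee_rot: [0.71, -0.702, -0.037, 0.037]
ft_force: [2.3, 6.2, -0.9]
finger_gap: 0.0001
clock: 5.72
tool_pos: [0.5014, 0.1413, 0.0605]
ee_rot: [0.711, -0.701, -0.037, 0.036]
ft_force: [1.1, 6.1, -2.0]
finger_gap: 0.0
```

```bash
python3 -m pendant '[[1,[0.000,-0.001,0],0],[1,[0.000,-0.002,0],0],[1,[0.000,-0.003,0],0],[1,[0.000,-0.003,0],0]]'; python3 -m pendant '[[1,[0.000,-0.001,0],0],[1,[0.000,-0.002,0],0],[1,[0.000,-0.003,0],0],[1,[0.000,-0.003,0],0]]'
```

```text
clock: 6.05
tool_pos: [0.5016, 0.1391, 0.0605]
ee_rot: [0.712, -0.7, -0.038, 0.036]
ft_force: [1.2, 5.7, -1.5]
finger_gap: -0.0002
clock: 6.38
tool_pos: [0.5017, 0.1385, 0.0606]
ee_rot: [0.714, -0.698, -0.037, 0.035]
ft_force: [0.9, 14.3, -2.2]
finger_gap: -0.0002
```

```bash
python3 -m pendant '[[1,[0.000,-0.002,0],0],[1,[0.000,-0.003,0],0],[1,[0.000,-0.003,0],0],[1,[0.000,-0.003,0],0],[1,[0.000,-0.003,0],0]]'
```

```text
clock: 6.8
tool_pos: [0.5017, 0.1385, 0.0607]
ee_rot: [0.716, -0.696, -0.037, 0.034]
ft_force: [0.6, 15.7, -1.7]
finger_gap: -0.0001
```

The offcut is firmly nipped at about 15.7 N, roughly 9 N after jaw friction. I back off, lift and measure the clamped scene.

```bash
python3 -m pendant '[[1,[-0.001,0.006,0],0],[1,[-0.002,0.02,0],0],[1,[-0.002,0.03,0.01],0],[1,[-0.002,0.03,0.05],0],[1,[-0.002,0.03,0.09],0],[1,[-0.002,0.03,0.13],0],[0,[-0.002,-0.01,0.17],0],[0,[-0.03,-0.05,0.19],-0.1],[0,[-0.06,-0.09,0.19],-0.2],[0,[-0.1,-0.13,0.19],-0.3]]'
python3 -m pendant '[[0,[-0.03,-0.26,0],-0.2],[0,[-0.03,-0.26,0],-0.2],[0,[-0.03,-0.26,0],-0.2],[0,[-0.03,-0.26,0],-0.2],[0,[-0.03,-0.26,0],-0.2],[0,[-0.03,-0.26,0],-0.2],[0,[-0.03,-0.26,0],-0.2]]'
cat > c.py <<'E'
from h import *
def crop(f,x,y,w,h,s): return cv2.resize(f['img'][y:y+h,x:x+w],None,fx=s,fy=s,interpolation=cv2.INTER_CUBIC)
E
python3 - <<'E'
from c import *
import pickle
f=robot.grab_frame('top'); g=robot.grab_frame('side')
pickle.dump((f,g),open('fg1.pkl','wb'))
save(np.vstack([np.hstack([crop(f,255,190,100,70,4),crop(f,415,190,100,70,4)]),np.hstack([crop(g,285,190,100,75,4),crop(g,365,110,64,48,6.25)])]),'clamped.png')
E
```

```text
clock: 7.63
tool_pos: [0.4315, 0.0403, 0.2519]
ee_rot: [0.713, -0.694, 0.066, -0.076]
ft_force: [0.0, -0.8, 0.8]
finger_gap: 0.0422
clock: 8.22
tool_pos: [0.4002, -0.2242, 0.253]
ee_rot: [0.7, -0.685, 0.137, -0.149]
ft_force: [0.3, 0.7, 0.1]
finger_gap: 0.043
```

View pics/clamped.png

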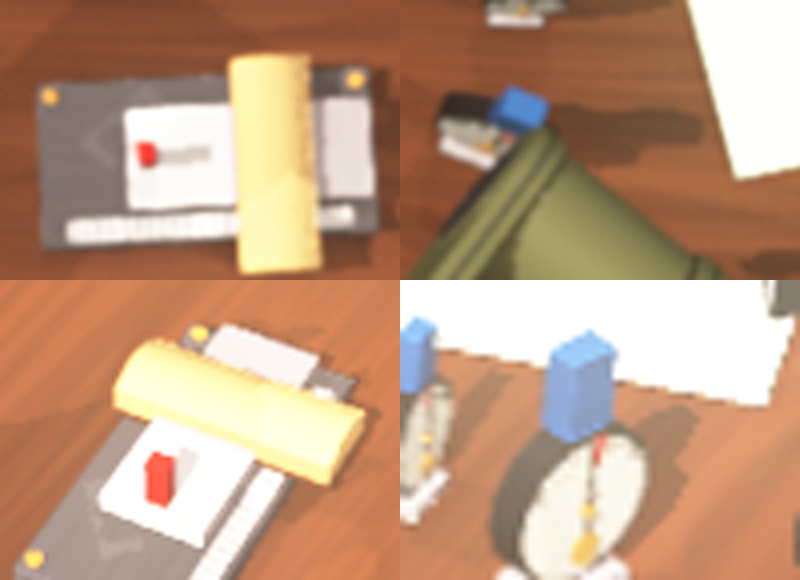

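Neck is nipped between both jaws: the jaw face meets it at crop x ≈ 238, the fixed jaw at x ≈ 320. The middle gauge (crop (580,390)) shows its red mark at (600,447), slightly right of the needle, so the mark leans to world −y and the grip must lean to +y. Next I compute the yaws.

Run:
```python
from c import *
import pickle
f,g=pickle.load(open('fg1.pkl','rb')); T=pickle.load(open('top0.pkl','rb'))
m=cv2.inRange(cv2.cvtColor(f['img'],cv2.COLOR_RGB2HSV),(17,60,120),(32,255,255)); m[:198]=0;m[262:]=0;m[:,:305]=0;m[:,340:]=0
k,l,s,c=cv2.connectedComponentsWithStats(m); i=1+np.argmax(s[1:,4])
r=cv2.minAreaRect(np.argwhere(l==i)[:,::-1].astype(np.float32)); b=cv2.boxPoints(r)
P=np.array([plane(f,p,.035) for p in b]); print(r); print(P.round(3), 'mid',plane(f,r[0],.04).round(3))
e=[P[1]-P[0],P[2]-P[1]]; e=max(e,key=np.linalg.norm); print('neck yaw',np.degrees(np.arctan2(e[1],e[0]))%180, [np.linalg.norm(P[j]-P[j-1]).round(3) for j in range(2)])
a=lambda p,q,z:np.degrees(np.arctan2(*(plane(T,q,z)-plane(T,p,z))[[1,0]]))
print('screws',a((343.75,190+80/4),(267.3,190+96/4),.015), 'bed bottom',a((255+375/4,190+230/4),(255+42/4,190+248/4),.015),'fixed jaw back edge',a((255+375/4,190+195/4),(255+370/4,190+95/4),.027))
p,q=(425.5,225.5),(443.5,231.75)
print('gauge foot edge',plane(T,p,.012).round(3),plane(T,q,.012).round(3),'gauge y dir',a(p,q,.012))
# other gauges' grips
for n,p in(('large',(474,266)),('small',(450,185))): print(n,plane(T,p,.15).round(3))
from scipy.spatial.transform import Rotation as Ro
M=Ro.from_quat(np.roll(robot.get_state()['ee_rot'],-1)).as_matrix();print(M.round(3),np.degrees(np.arctan2(M[1,0],M[0,0])))
```

```text
((323.34051513671875, 230.6504669189453), (54.129146575927734, 20.500579833984375), 87.27368927001953)
[[ 0.577  0.07   0.035]
 [ 0.583  0.012  0.035]
 [ 0.429 -0.002  0.035]
 [ 0.423  0.055  0.035]] mid [0.501 0.034 0.04 ]
neck yaw 5.325831702212639 [np.float64(0.154), np.float64(0.058)]
screws 95.92585366000138 bed bottom 96.02426064272525 fixed jaw back edge 5.143822807893001
gauge foot edge [ 0.535 -0.259  0.012] [ 0.519 -0.311  0.012] gauge y dir -106.68483405281107
large [ 0.412 -0.36   0.15 ]
small [ 0.624 -0.297  0.15 ]
[[ 0.918  0.021  0.396]
 [-0.396  0.02   0.918]
 [ 0.011 -1.     0.026]] -23.32723194964017
```

```bash
python3 -m pendant '[[-0.5,[0.04,-0.015,0],0.11],[-0.5,[0.075,-0.035,0],0.11],[-0.5,[0.11,-0.05,0],0.11],[-0.5,[0.14,-0.065,0],0.11],[-0.5,[0.141,-0.065,0],0.11],[-0.5,[0.141,-0.065,-0.03],0.11],[-0.5,[0.141,-0.065,-0.05],0.11],[-0.5,[0.141,-0.065,-0.06],0.11],[-0.5,[0.141,-0.065,-0.06],0.11]]'
python3 - <<'E'
from c import *
f=robot.grab_frame('top'); g=robot.grab_frame('side'); p=robot.get_state()['tool_pos']
q=proj(g,[[p[0],p[1],.12]])[0];print(p,q,robot.get_state()['finger_gap'])
save(np.hstack([crop(f,400,180,100,75,4),crop(g,345,85,100,75,4)]),'above.png')
E
```

```text
clock: 9.07
tool_pos: [0.5403, -0.285, 0.1895]
ee_rot: [0.709, -0.69, 0.101, -0.108]
ft_force: [-0.3, -0.0, -0.5]
finger_gap: 0.064
[ 0.54185082 -0.28649925  0.19341817] [392.12748163 126.60427839] 0.06393382003578164
```

View pics/above.png

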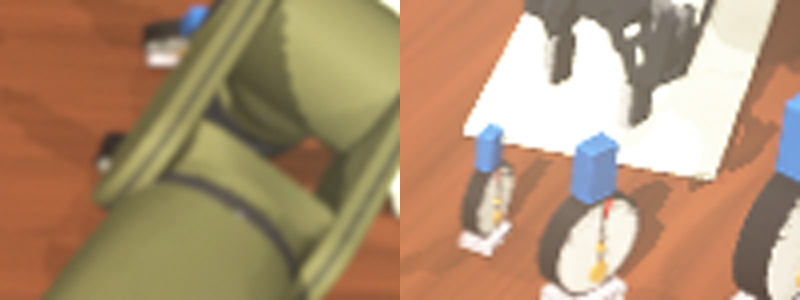

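Fingers (crop (558,75) and (635,115)) straddle the blue grip at (596,160). I descend and grip.

```bash
python3 -m pendant '[[-0.5,[0,-0.002,-0.03],0],[-0.5,[0,-0.002,-0.055],0],[-0.5,[0,-0.002,-0.066],0],[-0.5,[0,-0.002,-0.067],0],[-0.5,[0,-0.002,-0.067],0],[1,[0,-0.002,-0.067],0],[1,[0,-0.002,-0.067],0],[1,[0,-0.002,-0.067],0],[1,[0,-0.002,-0.067],0],[1,[0,-0.002,-0.067],0]]' 30
python3 -m pendant '[[1,[0,0,0],0],[1,[0,0,0],0],[1,[0,0,0.02],0],[1,[0,0,0.04],0],[1,[0,0,0.04],0]]'
```

```text
clock: 10.0
tool_pos: [0.5421, -0.2888, 0.128]
ee_rot: [0.708, -0.691, 0.099, -0.11]
ft_force: [-2.2, 0.5, 5.7]
finger_gap: 0.0196
clock: 10.42
tool_pos: [0.5439, -0.2898, 0.1713]
ee_rot: [0.707, -0.692, 0.097, -0.112]
ft_force: [1.4, 0.1, -1.7]
finger_gap: 0.0199
```

```bash
python3 -m pendant '[[1,[-0.12,0.3,0.2],-0.4],[1,[-0.12,0.3,0.2],-0.4],[1,[-0.12,0.3,0.2],-0.4],[1,[-0.12,0.3,0.2],-0.4],[1,[-0.12,0.3,0.2],-0.4],[1,[-0.12,0.3,0.2],-0.4],[1,[-0.12,0.3,0.2],-0.4],[1,[-0.12,0.3,0.2],-0.4],[1,[-0.12,0.3,0.2],-0.4],[1,[-0.12,0.3,0.2],-0.4]]'
python3 -m pendant '[[1,[-0.12,0.32,0.06],-0.4],[1,[-0.12,0.32,0.06],-0.4],[1,[-0.12,0.32,0.06],-0.4],[1,[-0.12,0.32,0.06],-0.4],[1,[-0.12,0.32,0.06],-0.4],[1,[-0.12,0.32,0.06],-0.4],[1,[-0.12,0.32,0.06],-0.4],[1,[-0.12,0.32,0.06],-0.4],[1,[-0.12,0.32,0.06],-0.4],[1,[-0.12,0.32,0.06],-0.4]]'
python3 -m pendant '[[1,[0,0,0],0],[1,[0,0,0],0],[1,[0,0,0],0],[1,[0,0,0],0],[1,[0,0,0],0],[1,[0,0,0],0],[1,[0,0,0],0],[1,[0,0,0],0],[1,[0,0,0],0],[1,[0,0,0],0]]'
python3 -m pendant '[[1,[0,0,0],0],[1,[0,0,0],0],[1,[0,0,0],0],[1,[0,0,0],0],[1,[0,0,0],0],[1,[0,0,0],0],[1,[0,0,0],0],[1,[0,0,0],0],[1,[0,0,0],0],[1,[0,0,0],0]]'
python3 - <<'E'
from c import *
import pickle
g=robot.grab_frame('side'); st=robot.get_state(); p=st['tool_pos']; pickle.dump((g,st),open('hold.pkl','wb'))
q=proj(g,[p-[0,0,.068]])[0];print(p,st['ee_rot'],q); x,y=int(q[0])-45,int(q[1])-50
save(crop(g,x,y,90,95,6),'hold.png'); print(x,y)
E
```

```text
clock: 11.25
tool_pos: [0.4233, 0.014, 0.3751]
ee_rot: [0.672, -0.658, 0.228, -0.25]
ft_force: [-1.0, -0.6, -2.0]
finger_gap: 0.0197
clock: 12.08
tool_pos: [0.3005, 0.3395, 0.4343]
ee_rot: [0.612, -0.6, 0.353, -0.375]
ft_force: [1.4, -1.6, -3.1]
finger_gap: 0.02
clock: 12.92
tool_pos: [0.3006, 0.3394, 0.4344]
ee_rot: [0.612, -0.6, 0.353, -0.375]
ft_force: [0.4, 0.6, -4.3]
finger_gap: 0.0196
clock: 13.75
tool_pos: [0.3006, 0.3394, 0.4344]
ee_rot: [0.612, -0.6, 0.353, -0.375]
ft_force: [0.5, -0.1, -2.7]
finger_gap: 0.0195
[0.30056913 0.33941748 0.43441639] [ 0.61162522 -0.60027122  0.35336743 -0.37512733] [350.39673738 241.01512675]
305 191
```

View pics/hold.png

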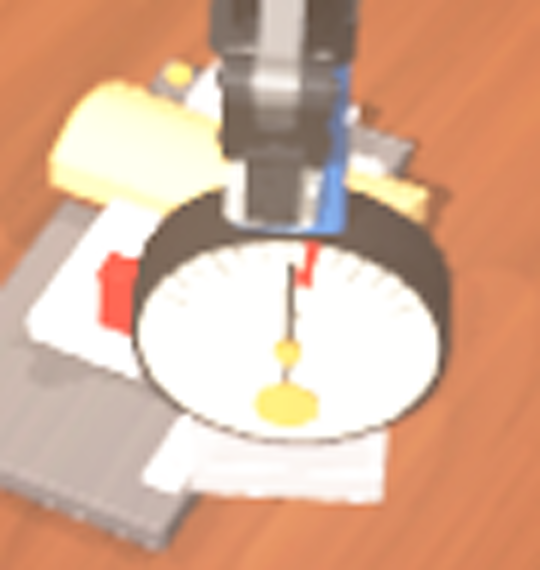

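The dial faces the camera: pivot at crop (288,351), needle tip at (291,265), red mark from (304,283) to (313,243). I map these onto the dial plane.

Run:
```python
from c import *
import pickle
from scipy.spatial.transform import Rotation as Ro
g,st=pickle.load(open('hold.pkl','rb')); p=st['tool_pos']
M=Ro.from_quat(np.roll(st['ee_rot'],-1)).as_matrix(); n=M[:,0].copy(); print(M.round(3))
cam=ray(g,(0,0))[0]; n[2]=0; n/=np.linalg.norm(n); n*=np.sign(n@(cam-p))
pl=p+n*.0105
h=np.cross([0,0,1],n)  # right as seen by a viewer facing the dial
def uv(px):
    c,d=ray(g,px); X=c+d*((pl-c)@n)/(d@n); return np.array([(X-p)@h,X[2]-p[2]])
D=lambda x,y:(305+(x+.5)/6-.5,191+(y+.5)/6-.5)
im=cv2.cvtColor(g['img'],cv2.COLOR_RGB2HSV)
red=cv2.inRange(im,(0,110,100),(9,255,255))|cv2.inRange(im,(172,110,100),(180,255,255)); red[:,:352]=0;red[:,362:]=0;red[:228]=0;red[242:]=0
R=np.argwhere(red)[:,::-1]; print('red px',len(R),R.mean(0))
g8=im[:,:,2].astype(float)
C=np.mean([uv(D(288,351))],0)
mm=1000
print('pivot',C*mm,'expect ~(0,-73)')
for nm,q in(('tip',D(291,265)),('mark in',D(304,283)),('mark out',D(313,243)),('redmean',R.mean(0)),('cw',D(287,405)),('dialL',D(136,335)),('dialR',D(442,345)),('dialBot',D(300,440)),('dialTop',D(290,240)),('footL',D(147,483)),('footR',D(383,498))):
    v=uv(q)-C; print(nm,(v*mm).round(1),'r',np.hypot(*v).round(4),'ang right',np.arctan2(v[0],v[1]).round(3))
```

```text
[[ 0.469  0.035  0.883]
 [-0.883 -0.002  0.469]
 [ 0.018 -0.999  0.03 ]]
red px 17 [356.         234.29411765]
pivot [  4.22669864 -74.6981188 ] expect ~(0,-73)
tip [ 0.  32.9] r 0.0329 ang right 0.001
mark in [ 3.5 26.5] r 0.0268 ang right 0.131
mark out [ 5.4 41.6] r 0.0419 ang right 0.128
redmean [ 4.4 34.4] r 0.0347 ang right 0.128
cw [  0.2 -21.7] r 0.0217 ang right 3.132
dialL [-39.6   2.3] r 0.0397 ang right -1.512
dialR [39.5  6.3] r 0.04 ang right 1.414
dialBot [  4.  -35.8] r 0.0361 ang right 3.031
dialTop [-0.4 42.1] r 0.0421 ang right -0.01
footL [-37.4 -58.8] r 0.0697 ang right -2.575
footR [ 27.2 -58.2] r 0.0642 ang right 2.705
```

The needle reads vertical (0.001 rad), and the mark needs 0.128 rad more lean of the grip towards +y. I carry the gauge above the neck.

```bash
python3 -m pendant '[[1,[0.2,-0.3,-0.16],1.18],[1,[0.2,-0.3,-0.16],1.18],[1,[0.2,-0.3,-0.16],1.18],[1,[0.2,-0.3,-0.16],1.18],[1,[0.2,-0.3,-0.16],1.18],[1,[0.2,-0.3,-0.16],1.18],[1,[0.2,-0.3,-0.16],1.18],[1,[0.2,-0.3,-0.16],1.18],[1,[0.2,-0.3,-0.16],1.18],[1,[0.2,-0.3,-0.16],1.18]]' 22
python3 -m pendant '[[1,[0,0,-0.03],0],[1,[0,0,-0.06],0],[1,[0,0,-0.08],0],[1,[0,0,-0.085],0],[1,[0,0,-0.085],0]]'
```

```text
clock: 14.63
tool_pos: [0.4863, 0.061, 0.2862]
ee_rot: [0.717, -0.696, -0.012, -0.001]
ft_force: [0.3, 0.4, -3.3]
finger_gap: 0.0197
clock: 15.05
tool_pos: [0.4851, 0.0609, 0.1991]
ee_rot: [0.717, -0.696, -0.011, 0.001]
ft_force: [-0.2, -1.1, -3.2]
finger_gap: 0.0196
```

```bash
python3 -m pendant '[[1,[0.016,-0.022,0],0.08],[1,[0.016,-0.022,-0.01],0.08],[1,[0.016,-0.022,-0.018],0.08],[1,[0.016,-0.022,-0.02],0.08],[1,[0.016,-0.022,-0.02],0.08]]'
python3 -m pendant '[[1,[0,0,-0.002],0],[1,[0,0,-0.004],0],[1,[0,0,-0.006],0],[1,[0,0,-0.006],0]]'
```

```text
clock: 15.47
tool_pos: [0.5007, 0.0393, 0.179]
ee_rot: [0.717, -0.695, -0.038, 0.03]
ft_force: [0.1, 0.3, -4.7]
finger_gap: 0.0195
clock: 15.8
tool_pos: [0.501, 0.0395, 0.1738]
ee_rot: [0.717, -0.695, -0.039, 0.029]
ft_force: [0.5, 0.9, -0.6]
finger_gap: 0.0195
```

```bash
python3 -m pendant '[[1,[0,0,-0.002],0],[1,[0,0,-0.004],0],[1,[0,0,-0.004],0]]'
python3 -m pendant '[[1,[0,0.002,-0.003],0],[1,[0,0.004,-0.003],0],[1,[-0.001,0.006,-0.003],0],[1,[-0.001,0.008,-0.003],0],[1,[-0.001,0.010,-0.003],0],[1,[-0.001,0.010,-0.003],0]]'
```

```text
clock: 16.05
tool_pos: [0.502, 0.0396, 0.1735]
ee_rot: [0.717, -0.695, -0.04, 0.029]
ft_force: [-5.8, 0.1, 12.2]
finger_gap: 0.0199
clock: 16.55
tool_pos: [0.5021, 0.0492, 0.1726]
ee_rot: [0.716, -0.696, -0.041, 0.028]
ft_force: [-1.9, -2.4, 6.6]
finger_gap: 0.0198
```

```bash
python3 -m pendant '[[1,[0,0.002,-0.003],0],[1,[0,0.004,-0.003],0],[1,[-0.001,0.006,-0.003],0],[1,[-0.001,0.008,-0.003],0],[1,[-0.001,0.009,-0.003],0],[1,[-0.001,0.009,-0.003],0]]'
python3 -m pendant '[[1,[0,0,0],0],[1,[0,0,0],0],[1,[0,0,0],0],[1,[0,0,0],0],[1,[0,0,0],0],[1,[0,0,0],0],[1,[0,0,0],0],[1,[0,0,0],0]]'
python3 - <<'E'
from c import *
import pickle
f=robot.grab_frame('top');g=robot.grab_frame('side'); st=robot.get_state(); p=st['tool_pos']; pickle.dump((f,g,st),open('roll1.pkl','wb'))
a=p-[0,0,.07]; q=proj(g,[a])[0].astype(int); r=proj(f,[a])[0].astype(int); print(p,q,r)
save(np.hstack([crop(g,q[0]-33,q[1]-38,66,75,6),crop(f,r[0]-33,r[1]-38,66,75,6)]),'roll1.png'); print(q-[33,38],r-[33,38])
E
```

```text
clock: 17.05
tool_pos: [0.5018, 0.0578, 0.1713]
ee_rot: [0.716, -0.697, -0.042, 0.028]
ft_force: [-1.6, -1.6, 5.4]
finger_gap: 0.0198
clock: 17.72
tool_pos: [0.5021, 0.0579, 0.1714]
ee_rot: [0.716, -0.697, -0.042, 0.027]
ft_force: [1.5, 0.1, -0.0]
finger_gap: 0.0196
[0.50203863 0.05789962 0.17139826] [338 207] [314 226]
[305 169] [281 188]
```

View pics/roll1.png

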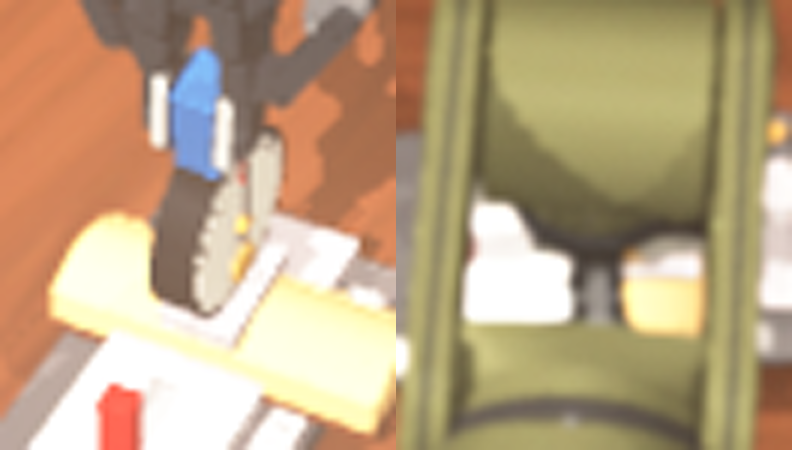

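In the side crop the gauge stands tilted on the neck, its foot at (225,320) and grip at (195,110). The top view is blocked by the arm. The mark is too oblique here, so I lift it and measure the mark close to the side camera.

```bash
python3 -m pendant '[[1,[0,0,0.02],0],[1,[0,0,0.05],0],[1,[-0.03,0.04,0.08],-0.1],[1,[-0.06,0.08,0.12],-0.2],[1,[-0.08,0.11,0.15],-0.3],[1,[-0.1,0.14,0.17],-0.4],[1,[-0.12,0.16,0.19],-0.5],[1,[-0.14,0.19,0.21],-0.6],[1,[-0.16,0.22,0.23],-0.7],[1,[-0.18,0.25,0.25],-0.8]]'
python3 -m pendant '[[1,[-0.01,0.02,0.01],-0.12],[1,[-0.02,0.03,0.015],-0.24],[1,[-0.02,0.03,0.015],-0.36],[1,[-0.02,0.03,0.015],-0.42],[1,[-0.02,0.03,0.015],-0.42],[1,[-0.02,0.03,0.015],-0.42],[1,[-0.02,0.03,0.015],-0.42],[1,[-0.02,0.03,0.015],-0.42]]'
cat > mk.py <<'E'
from c import *
import pickle,sys
from scipy.spatial.transform import Rotation as Ro
def setup(g,st):
    p=st['tool_pos']; M=Ro.from_quat(np.roll(st['ee_rot'],-1)).as_matrix(); n=M[:,0].copy(); n[2]=0; n/=np.linalg.norm(n)
    n*=np.sign(n@(ray(g,(0,0))[0]-p)); h=np.cross([0,0,1],n); pl=p+n*.0105
    def uv(px):
        c,d=ray(g,px); X=c+d*((pl-c)@n)/(d@n); return np.array([(X-p)@h,X[2]-p[2]])
    return p,n,h,pl,uv
def blobs(g,lo,hi,box,mn=4):
    x,y,w,hh=box; m=cv2.inRange(cv2.cvtColor(g['img'][y:y+hh,x:x+w],cv2.COLOR_RGB2HSV),lo,hi)
    k,l,s,c=cv2.connectedComponentsWithStats(m); return [(int(s[i,4]),(c[i]+[x,y]).round(2)) for i in range(1,k) if s[i,4]>=mn]
def analyse(g,st,W=32):
    p,n,h,pl,uv=setup(g,st); q=proj(g,[pl-[0,0,.073]])[0].astype(int); box=(q[0]-W,q[1]-W,2*W,2*W)
    for nm,lo,hi in(('red',(0,110,100),(9,255,255)),('yel',(18,110,100),(30,255,255))):
        for a,c in blobs(g,lo,hi,box): print(nm,a,c,(uv(c)*1000).round(1))
    return q,uv
E
python3 - <<'E'
from mk import *
g0,st0=pickle.load(open('hold.pkl','rb')); analyse(g0,st0)
g=robot.grab_frame('side'); st=robot.get_state(); pickle.dump((g,st),open('hold2.pkl','wb'))
print(st['tool_pos'],st['ee_rot']); q,uv=analyse(g,st); save(crop(g,q[0]-45,q[1]-55,90,95,6),'hold2.png');print(q-[45,55])
E
```

```text
clock: 18.65
tool_pos: [0.3377, 0.283, 0.4039]
ee_rot: [0.669, -0.658, 0.234, -0.255]
ft_force: [0.9, 0.4, -3.9]
finger_gap: 0.0199
clock: 19.32
tool_pos: [0.3177, 0.3126, 0.4183]
ee_rot: [0.601, -0.595, 0.366, -0.388]
ft_force: [0.7, 0.3, -2.8]
finger_gap: 0.0195
red 17 [356.   234.29] [  8.7 -40.3]
red 67 [324.25 239.09] [-39.8 -55.8]
yel 5 [373.6 225.4] [ 34.1 -18.6]
yel 12 [352.67 249.08] [  4.4 -74.7]
yel 51 [352.41 258.  ] [  4.4 -96.2]
[0.31776562 0.31265152 0.41854512] [ 0.60096331 -0.59483826  0.36629349 -0.38838078]
red 11 [359.36 225.45] [ 15.6 -37.2]
red 72 [324.46 239.19] [-40.5 -77.5]
yel 10 [359.3 240.3] [ 16.6 -71.9]
yel 47 [359.06 249.11] [ 16.8 -93.5]
[304 184]
```

View pics/hold2.png

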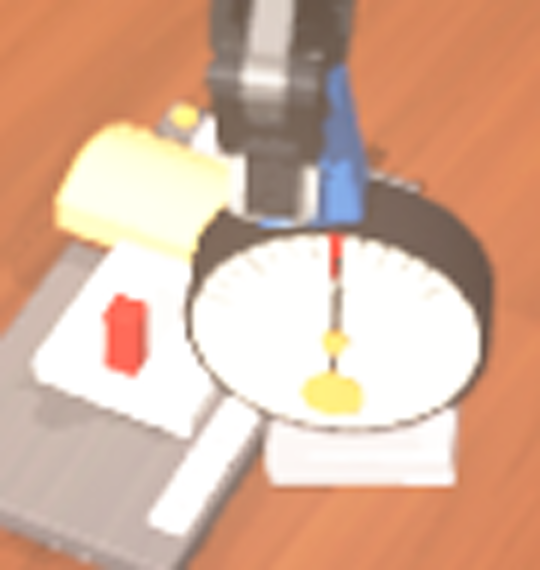

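Mark at crop (336,258) is now nearly over the needle, (337,300) to pivot (335,342): it is over-tilted by about 0.025 rad. I compare this with the in-place picture before lifting.

```bash
python3 - <<'E'
from mk import *
f,g,st=pickle.load(open('roll1.pkl','rb')); print(st['tool_pos']); analyse(g,st,24)
E
python3 -m pendant '[[1,[0.02,-0.025,-0.015],0.12],[1,[0.04,-0.055,-0.03],0.24],[1,[0.06,-0.085,-0.05],0.36],[1,[0.08,-0.115,-0.07],0.48],[1,[0.1,-0.145,-0.09],0.6],[1,[0.12,-0.17,-0.11],0.72],[1,[0.14,-0.2,-0.13],0.84],[1,[0.16,-0.23,-0.16],0.96],[1,[0.18,-0.253,-0.19],1.08],[1,[0.184,-0.255,-0.21],1.2]]'
```

```text
[0.50203863 0.05789962 0.17139826]
yel 6 [344.67 212.5 ] [ 11.7 -92.4]
clock: 20.2
tool_pos: [0.5008, 0.0586, 0.2164]
ee_rot: [0.715, -0.699, -0.017, -0.002]
ft_force: [1.7, 1.3, -2.5]
finger_gap: 0.0199
```

```bash
python3 -m pendant '[[1,[0.001,-0.0005,-0.02],0.075],[1,[0.001,-0.0005,-0.035],0.075],[1,[0.001,-0.0005,-0.041],0.075],[1,[0.001,-0.0005,-0.043],0.075],[1,[0.001,-0.0005,-0.045],0.075],[1,[0.001,-0.0005,-0.045],0.075]]'
```

```text
clock: 20.7
tool_pos: [0.5022, 0.0583, 0.1723]
ee_rot: [0.715, -0.698, -0.044, 0.024]
ft_force: [0.6, -0.2, -3.1]
finger_gap: 0.02
```

```bash
python3 -m pendant '[[1,[0,0,-0.002],0],[1,[0,0,-0.003],0],[1,[0,0,-0.003],0]]'
python3 -m pendant '[[1,[0,-0.001,-0.002],0],[1,[0,-0.002,-0.002],0],[1,[0,-0.003,-0.002],0],[1,[0,-0.003,-0.002],0]]'
python3 -m pendant '[[1,[0,0,0],0],[1,[0,0,0],0],[1,[0,0,0],0],[1,[0,0,0],0]]'
```

```text
clock: 20.95
tool_pos: [0.5032, 0.0587, 0.1716]
ee_rot: [0.715, -0.698, -0.045, 0.023]
ft_force: [-1.9, 0.7, 4.3]
finger_gap: 0.0199
clock: 21.28
tool_pos: [0.5037, 0.0567, 0.1718]
ee_rot: [0.716, -0.697, -0.045, 0.023]
ft_force: [-3.6, 4.1, 6.2]
finger_gap: 0.0195
clock: 21.62
tool_pos: [0.5041, 0.0567, 0.172]
ee_rot: [0.716, -0.697, -0.046, 0.022]
ft_force: [0.7, 0.8, -0.8]
finger_gap: 0.0198
```

```bash
python3 -m pendant '[[1,[0,0,0.02],0],[1,[0,0,0.05],0],[1,[-0.03,0.04,0.08],-0.1],[1,[-0.06,0.08,0.12],-0.2],[1,[-0.08,0.11,0.15],-0.3],[1,[-0.1,0.14,0.17],-0.4],[1,[-0.12,0.16,0.19],-0.5],[1,[-0.14,0.19,0.21],-0.6],[1,[-0.16,0.22,0.23],-0.7],[1,[-0.18,0.25,0.25],-0.8]]'
python3 -m pendant '[[1,[-0.01,0.02,0.01],-0.12],[1,[-0.02,0.03,0.015],-0.24],[1,[-0.02,0.03,0.015],-0.36],[1,[-0.02,0.03,0.015],-0.42],[1,[-0.02,0.03,0.015],-0.42],[1,[-0.02,0.03,0.015],-0.42],[1,[-0.02,0.03,0.015],-0.42],[1,[-0.02,0.03,0.015],-0.42],[1,[-0.02,0.03,0.015],-0.42],[1,[-0.02,0.03,0.015],-0.42]]'
python3 - <<'E'
from mk import *
for i in range(3):
    g=robot.grab_frame('side'); st=robot.get_state(); print(st['tool_pos'],st['clock'])
    # intensity-weighted centroids: redness and yellowness
    p,n,h,pl,uv=setup(g,st); analyse(g,st)
pickle.dump((g,st),open('hold3.pkl','wb'))
for nm in('hold','hold2','hold3'):
    g,st=pickle.load(open(nm+'.pkl','rb')); p,n,h,pl,uv=setup(g,st); I=g['img'].astype(float)
    q=proj(g,[pl-[0,0,.073]])[0].astype(int)
    x0,y0=q[0]-14,q[1]-24; S=I[y0:y0+46,x0:x0+32]
    yy,xx=np.mgrid[y0:y0+46,x0:x0+32]
    red=np.clip(S[...,0]-np.maximum(S[...,1],0)-40,0,None)*(np.abs(S[...,1]-S[...,2])<60)
    hsv=cv2.cvtColor(g['img'],cv2.COLOR_RGB2HSV)[y0:y0+46,x0:x0+32]
    yel=np.clip(np.minimum(S[...,0],S[...,1])-S[...,2]-40,0,None)
    rp=np.c_[xx[red>20],yy[red>20]]; 
    c=lambda w:np.array([(w*xx).sum(),(w*yy).sum()])/w.sum()
    print(nm,'red',c(red),(uv(c(red))*1e3).round(2),len(rp),'yel all',c(yel),(uv(c(yel))*1e3).round(2))
E
```

```text
clock: 22.45
tool_pos: [0.3401, 0.2819, 0.405]
ee_rot: [0.667, -0.659, 0.23, -0.26]
ft_force: [0.7, 0.7, -3.3]
finger_gap: 0.0199
clock: 23.28
tool_pos: [0.3202, 0.3117, 0.4199]
ee_rot: [0.598, -0.596, 0.363, -0.393]
ft_force: [-0.6, -0.1, -3.4]
finger_gap: 0.0198
[0.32023024 0.31178522 0.41997315] 23.3333
red 10 [359.1 223.2] [ 16.8 -35.5]
red 72 [324.46 239.19] [-39.  -81.1]
yel 11 [359.36 238.55] [ 18.3 -71.1]
yel 45 [359.11 247.11] [ 18.5 -92. ]
[0.3202126  0.31179712 0.42000903] 23.3833
red 10 [359.1 223.2] [ 16.8 -35.5]
red 72 [324.46 239.19] [-39.  -81.1]
yel 11 [359.36 238.55] [ 18.3 -71.1]
yel 45 [359.11 247.11] [ 18.5 -92. ]
[0.32019353 0.31183952 0.42003967] 23.4333
red 10 [359.1 223.2] [ 16.8 -35.5]
red 72 [324.46 239.19] [-39.  -81.1]
yel 11 [359.36 238.55] [ 18.3 -71.1]
yel 45 [359.11 247.11] [ 18.5 -92. ]
hold red [355.87516171 234.59055627] [  8.48 -41.  ] 19 yel all [352.22621521 256.23722476] [  4.03 -91.92]
hold2 red [359.25022665 225.73798731] [ 15.44 -37.91] 12 yel all [357.7920857  246.29121119] [ 14.54 -86.84]
hold3 red [358.8252149  224.01528176] [ 16.41 -37.41] 15 yel all [357.73767606 244.25924296] [ 16.06 -85.32]
```

It is now over-tilted by about 0.04 rad: pressing under the leaning grip increases the lean. I land with the foot's +y edge under the grasp, so pressing adds no torque, and drag back towards −y to reduce the lean.

```bash
python3 -m pendant '[[1,[0.02,-0.025,-0.015],0.12],[1,[0.04,-0.055,-0.03],0.24],[1,[0.06,-0.085,-0.05],0.36],[1,[0.08,-0.115,-0.07],0.48],[1,[0.1,-0.145,-0.09],0.6],[1,[0.12,-0.17,-0.11],0.72],[1,[0.14,-0.2,-0.13],0.84],[1,[0.16,-0.23,-0.16],0.96],[1,[0.18,-0.265,-0.19],1.08],[1,[0.181,-0.269,-0.21],1.2]]' 20
python3 -m pendant '[[1,[0,0,-0.02],0.075],[1,[0,-0.001,-0.032],0.075],[1,[0,-0.001,-0.034],0.075],[1,[0,-0.001,-0.036],0.075],[1,[0,-0.001,-0.036],0.075]]'
```

```text
clock: 24.27
tool_pos: [0.4978, 0.0505, 0.2244]
ee_rot: [0.716, -0.698, -0.018, -0.01]
ft_force: [1.8, 0.2, -4.1]
finger_gap: 0.0195
clock: 24.68
tool_pos: [0.4983, 0.0503, 0.1897]
ee_rot: [0.716, -0.697, -0.045, 0.017]
ft_force: [-0.7, -0.2, -3.2]
finger_gap: 0.0199
```

```bash
python3 -m pendant '[[1,[0.003,-0.008,0],0],[1,[0.003,-0.008,-0.008],0],[1,[0.003,-0.008,-0.013],0],[1,[0.003,-0.008,-0.014],0],[1,[0.003,-0.008,-0.015],0]]'
python3 -m pendant '[[1,[0,0,-0.002],0],[1,[0,0,-0.003],0]]'
```

```text
clock: 25.1
tool_pos: [0.5015, 0.0424, 0.1754]
ee_rot: [0.716, -0.697, -0.045, 0.016]
ft_force: [-1.2, -0.4, 3.6]
finger_gap: 0.0196
clock: 25.27
tool_pos: [0.5021, 0.0425, 0.1752]
ee_rot: [0.716, -0.697, -0.046, 0.016]
ft_force: [-5.8, -0.6, 14.4]
finger_gap: 0.0199
```

```bash
python3 -m pendant '[[1,[0,-0.001,-0.002],0],[1,[0,-0.002,-0.002],0],[1,[0,-0.003,-0.002],0],[1,[0,-0.004,-0.002],0],[1,[0,-0.005,-0.002],0],[1,[0,-0.005,-0.001],0]]'
python3 -m pendant '[[1,[0,0,0.005],0],[1,[0,0,0.03],0],[1,[-0.03,0.04,0.07],-0.1],[1,[-0.06,0.08,0.11],-0.2],[1,[-0.08,0.11,0.15],-0.3],[1,[-0.1,0.14,0.17],-0.4],[1,[-0.12,0.16,0.19],-0.5],[1,[-0.14,0.19,0.21],-0.6],[1,[-0.16,0.22,0.23],-0.7],[1,[-0.18,0.25,0.25],-0.8]]'
python3 -m pendant '[[1,[-0.01,0.02,0.01],-0.12],[1,[-0.02,0.04,0.015],-0.24],[1,[-0.02,0.04,0.015],-0.36],[1,[-0.02,0.04,0.015],-0.42],[1,[-0.02,0.04,0.015],-0.42],[1,[-0.02,0.04,0.015],-0.42],[1,[-0.02,0.04,0.015],-0.42],[1,[-0.02,0.04,0.015],-0.42],[1,[-0.02,0.04,0.015],-0.42],[1,[-0.02,0.04,0.015],-0.42]]'
python3 - <<'E'
from mk import *
g=robot.grab_frame('side'); st=robot.get_state(); pickle.dump((g,st),open('hold4.pkl','wb'))
print(st['tool_pos']); q,uv=analyse(g,st); save(crop(g,q[0]-30,q[1]-40,60,60,10),'hold4.png');print(q-[30,40])
E
```

```text
clock: 25.77
tool_pos: [0.5024, 0.0382, 0.1755]
ee_rot: [0.716, -0.696, -0.046, 0.016]
ft_force: [-1.0, 3.6, -0.6]
finger_gap: 0.0196
clock: 26.6
tool_pos: [0.3446, 0.2548, 0.4026]
ee_rot: [0.666, -0.658, 0.229, -0.266]
ft_force: [1.4, 1.5, -3.6]
finger_gap: 0.0197
clock: 27.43
tool_pos: [0.3248, 0.2946, 0.4175]
ee_rot: [-0.596, 0.596, -0.361, 0.399]
ft_force: [-0.5, 0.2, -2.5]
finger_gap: 0.0199
[0.32476042 0.29461192 0.4175497 ]
red 9 [362.11 217.22] [ 16.8 -36.7]
red 72 [324.46 239.19] [-45.2 -98.6]
yel 8 [334.75 203.  ] [-27.3 -11.1]
yel 9 [362.11 232.11] [ 18.  -71.5]
yel 44 [361.89 240.27] [ 18.4 -91.5]
[321 191]
```

View pics/hold4.png

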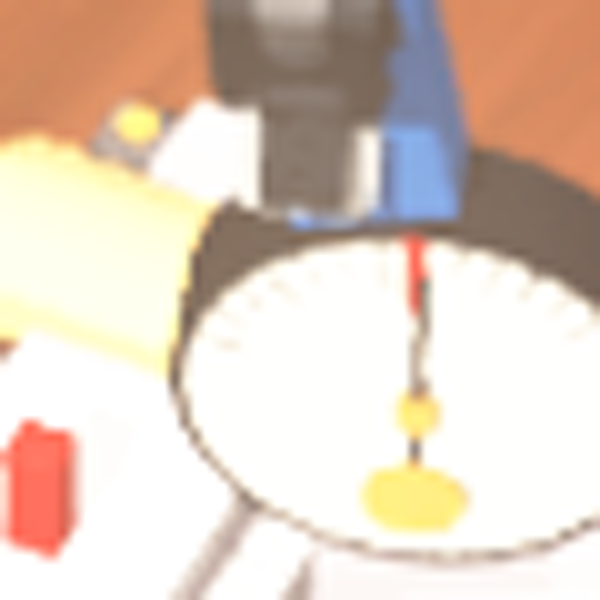

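The mark (413–415 px across, rows 240–312) still lies about 0.8 px left of the needle tip (424,280), so it is about 0.035 rad over-tilted. The drag was mostly lost to take-up, so I repeat it with a longer drag.

```bash
python3 -m pendant '[[1,[0.02,-0.025,-0.015],0.12],[1,[0.04,-0.055,-0.03],0.24],[1,[0.06,-0.085,-0.05],0.36],[1,[0.08,-0.115,-0.07],0.48],[1,[0.1,-0.145,-0.09],0.6],[1,[0.12,-0.17,-0.11],0.72],[1,[0.14,-0.2,-0.13],0.84],[1,[0.16,-0.225,-0.16],0.96],[1,[0.177,-0.252,-0.19],1.08],[1,[0.177,-0.252,-0.22],1.2]]' 20
python3 -m pendant '[[1,[0.003,-0.003,-0.01],0.08],[1,[0.003,-0.003,-0.02],0.08],[1,[0.003,-0.003,-0.023],0.08],[1,[0.003,-0.003,-0.023],0.08]]'
```

```text
clock: 28.32
tool_pos: [0.5014, 0.0448, 0.2125]
ee_rot: [0.716, -0.697, -0.021, -0.016]
ft_force: [2.0, 1.4, -3.5]
finger_gap: 0.02
clock: 28.65
tool_pos: [0.5041, 0.0423, 0.1893]
ee_rot: [0.717, -0.696, -0.048, 0.012]
ft_force: [0.0, -0.3, -3.0]
finger_gap: 0.0195
```

```bash
python3 -m pendant '[[1,[-0.002,0,-0.008],0],[1,[-0.002,0,-0.012],0],[1,[-0.002,0,-0.0145],0],[1,[-0.002,0,-0.0145],0]]'
python3 -m pendant '[[1,[0,-0.001,-0.003],0],[1,[0,-0.003,-0.003],0],[1,[0,-0.005,-0.003],0],[1,[0,-0.006,-0.003],0]]'
python3 -m pendant '[[1,[0,-0.001,-0.002],0],[1,[0,-0.003,-0.002],0],[1,[0,-0.004,-0.002],0]]'
```

```text
clock: 28.98
tool_pos: [0.5022, 0.0428, 0.1757]
ee_rot: [0.717, -0.696, -0.048, 0.012]
ft_force: [-1.4, 0.6, -1.7]
finger_gap: 0.0196
clock: 29.32
tool_pos: [0.5032, 0.0375, 0.1755]
ee_rot: [0.717, -0.695, -0.049, 0.011]
ft_force: [-3.1, 1.6, 5.6]
finger_gap: 0.0196
clock: 29.57
tool_pos: [0.5036, 0.034, 0.1754]
ee_rot: [0.718, -0.695, -0.049, 0.011]
ft_force: [-3.8, 1.7, 6.4]
finger_gap: 0.0198
```

The foot only slides here, with low friction. I use the normal force instead: land with tangency near the foot's +y edge (y ≈ 0.044) and press harder.

```bash
python3 -m pendant '[[1,[-0.001,0,0.004],0],[1,[-0.001,0.005,0.006],0],[1,[-0.001,0.010,0.006],0],[1,[-0.001,0.010,0.004],0],[1,[-0.001,0.010,0.001],0],[1,[-0.001,0.010,-0.001],0]]'
python3 -m pendant '[[1,[0,0,-0.003],0],[1,[0,0,-0.005],0],[1,[0,0,-0.005],0]]'
```

```text
clock: 30.07
tool_pos: [0.5025, 0.0442, 0.1741]
ee_rot: [0.718, -0.695, -0.049, 0.011]
ft_force: [-3.0, 0.3, 7.8]
finger_gap: 0.0194
clock: 30.32
tool_pos: [0.5037, 0.0442, 0.1739]
ee_rot: [0.718, -0.695, -0.05, 0.011]
ft_force: [-8.1, 0.4, 20.5]
finger_gap: 0.0201
```

```bash
python3 -m pendant '[[1,[0,-0.001,-0.005],0],[1,[0,-0.002,-0.006],0],[1,[0,-0.003,-0.006],0],[1,[0,-0.004,-0.006],0],[1,[0,-0.004,-0.006],0]]'
python3 - <<'E'
from mk import *
g=robot.grab_frame('side'); st=robot.get_state(); analyse(g,st,24)
E
```

```text
clock: 30.73
tool_pos: [0.5054, 0.0412, 0.1738]
ee_rot: [0.719, -0.693, -0.051, 0.009]
ft_force: [-8.9, 3.6, 22.7]
finger_gap: 0.0194
yel 6 [346.17 207.5 ] [  6.2 -88.1]
```

```bash
python3 -m pendant '[[1,[0,0,0.01],0],[1,[0,0,0.03],0],[1,[-0.03,0.04,0.07],-0.1],[1,[-0.06,0.08,0.11],-0.2],[1,[-0.08,0.11,0.15],-0.3],[1,[-0.1,0.14,0.17],-0.4],[1,[-0.12,0.16,0.19],-0.5],[1,[-0.14,0.19,0.21],-0.6],[1,[-0.16,0.22,0.23],-0.7],[1,[-0.18,0.25,0.25],-0.8]]'
python3 -m pendant '[[1,[-0.01,0.02,0.01],-0.12],[1,[-0.02,0.04,0.015],-0.24],[1,[-0.02,0.04,0.015],-0.36],[1,[-0.02,0.04,0.015],-0.42],[1,[-0.02,0.04,0.015],-0.42],[1,[-0.02,0.04,0.015],-0.42],[1,[-0.02,0.04,0.015],-0.42],[1,[-0.02,0.04,0.015],-0.42],[1,[-0.02,0.04,0.015],-0.42],[1,[-0.02,0.04,0.015],-0.42]]'
python3 - <<'E'
from mk import *
g=robot.grab_frame('side'); st=robot.get_state(); pickle.dump((g,st),open('hold5.pkl','wb'))
print(st['tool_pos']); q,uv=analyse(g,st); save(crop(g,q[0]-30,q[1]-40,60,60,10),'hold5.png');print(q-[30,40])
for nm in('hold4','hold5'):
    g,st=pickle.load(open(nm+'.pkl','rb')); p,n,h,pl,uv=setup(g,st); q=proj(g,[pl-[0,0,.073]])[0].astype(int)
    px,py=(362,232) if nm=='hold4' else (None,None)
    print(nm); I=g['img']
    b=[c for a,c in blobs(g,(18,110,100),(30,255,255),(q[0]-10,q[1]-20,30,45)) if a<16]; print(b)
    c=b[-1].astype(int)
    for y in range(c[1]-19,c[1]-1): print(y,' '.join('%3d,%3d,%3d'%tuple(I[y,x]) for x in range(c[0]-3,c[0]+5)))
E
```

```text
clock: 31.62
tool_pos: [0.3476, 0.2579, 0.4006]
ee_rot: [0.666, -0.658, 0.224, -0.273]
ft_force: [1.6, 1.4, -3.1]
finger_gap: 0.0198
clock: 32.45
tool_pos: [0.3278, 0.2976, 0.4156]
ee_rot: [-0.594, 0.597, -0.356, 0.405]
ft_force: [-0.5, -0.4, -3.7]
finger_gap: 0.0197
[0.32773892 0.29767242 0.41559003]
red 11 [358.36 218.45] [ 15.1 -36.8]
red 72 [324.46 239.19] [-40.9 -95.1]
yel 8 [334.75 203.  ] [-23.   -7.7]
yel 9 [357.33 232.89] [ 14.4 -70.9]
yel 42 [357.24 241.1 ] [ 14.8 -91. ]
[318 192]
hold4
[array([362.11, 232.11])]
213 129,120,124 129,119,121 129,119,123 126,115,113 125,109,101 126,109,101 127,109, 98 129,110, 98
214 145,126,112 155,127,111 179,120,104 180,109, 93 152,112, 97 132,112, 98 128,109, 95 129,110, 96
215 223,208,187 246,225,205 250,177,156 249,110, 91 240,154,136 237,214,192 228,216,194 192,173,156
216 253,250,241 255,254,252 255,228,207 255,109, 90 255,208,185 255,254,251 255,255,253 250,245,233
217 253,250,241 255,254,252 255,228,208 254,109, 90 254,198,174 255,253,248 255,255,253 253,250,242
218 252,248,237 255,254,250 255,228,207 250,110, 92 238,158,139 254,248,
[... 2359 characters left out ...]

224 255,255,254 255,255,254 255,254,252 238,226,210 172,154,139 252,249,239 255,255,254 255,255,254
225 255,255,254 255,255,254 255,254,252 238,226,210 172,154,139 252,248,238 255,255,254 255,255,254
226 255,255,254 255,255,254 255,254,252 238,226,209 172,154,139 252,248,238 255,255,254 255,255,254
227 255,255,254 255,255,254 255,254,252 237,226,209 172,154,139 252,248,238 255,255,254 255,255,254
228 255,255,254 255,255,254 255,254,250 229,216,196 171,154,139 252,248,238 255,255,254 255,255,254
229 255,255,254 255,255,254 254,253,247 198,180,164 171,153,139 252,248,236 255,255,254 255,255,254
230 255,255,254 255,255,254 254,252,246 197,175,154 176,157,139 252,248,236 255,255,254 255,255,254
```

Close up, the mark is now about 0.4 px right of the needle, i.e. +0.02 rad, within the 0.04 tolerance. I place the gauge gently with contact under the grip axis (y ≈ 0.054), which adds no torque.

```bash
python3 -m pendant '[[1,[0.02,-0.025,-0.015],0.12],[1,[0.04,-0.055,-0.03],0.24],[1,[0.06,-0.085,-0.05],0.36],[1,[0.08,-0.115,-0.07],0.48],[1,[0.1,-0.145,-0.09],0.6],[1,[0.12,-0.17,-0.11],0.72],[1,[0.14,-0.2,-0.13],0.84],[1,[0.16,-0.22,-0.16],0.96],[1,[0.172,-0.244,-0.19],1.08],[1,[0.174,-0.244,-0.22],1.2]]'
python3 -m pendant '[[1,[0,0,-0.01],0.08],[1,[0,0,-0.02],0.08],[1,[0,0,-0.023],0.08],[1,[0,0,-0.023],0.08]]'
```

```text
clock: 33.33
tool_pos: [0.5026, 0.0536, 0.2062]
ee_rot: [0.718, -0.695, -0.025, -0.023]
ft_force: [1.3, 0.9, -2.9]
finger_gap: 0.0198
clock: 33.67
tool_pos: [0.5024, 0.0539, 0.1831]
ee_rot: [0.719, -0.693, -0.052, 0.006]
ft_force: [-0.5, -0.1, -2.8]
finger_gap: 0.0195
```

```bash
python3 -m pendant '[[1,[0,0,-0.006],0],[1,[0,0,-0.009],0],[1,[0,0,-0.01],0],[1,[0,0,-0.01],0]]'
python3 -m pendant '[[1,[0,0,-0.0008],0],[1,[0,0,-0.0012],0],[1,[0,0,-0.0012],0]]'
```

```text
clock: 34.0
tool_pos: [0.5025, 0.0543, 0.1736]
ee_rot: [0.719, -0.693, -0.053, 0.006]
ft_force: [-0.3, 0.3, -3.2]
finger_gap: 0.0197
clock: 34.25
tool_pos: [0.5029, 0.0545, 0.1734]
ee_rot: [0.719, -0.693, -0.053, 0.005]
ft_force: [-0.8, 0.4, 1.2]
finger_gap: 0.0196
```

```bash
python3 -m pendant '[[1,[0,0,-0.0008],0],[1,[0,0,-0.0008],0],[1,[0,0,-0.0008],0],[1,[0,0,-0.0008],0],[1,[0,0,-0.0008],0],[1,[0,0,-0.0008],0],[1,[0,0,-0.0008],0],[1,[0,0,-0.0008],0],[1,[0,0,-0.0008],0],[1,[0,0,-0.0008],0]]'
python3 - <<'E'
from mk import *
F=[]
for i in range(12):
    g=robot.grab_frame('side'); st=robot.get_state(); F.append(st['ft_force'])
print(np.mean(F,0),np.std(F,0),st['tool_pos'],st['clock']); q,uv=analyse(g,st,24)
pickle.dump((g,st),open('fin.pkl','wb'))
a,s1=pickle.load(open('hold5.pkl','rb')); b=pickle.load(open('roll1.pkl','rb'))
save(np.hstack([crop(g,q[0]-28,q[1]-36,56,60,7),crop(b[1],q[0]-28,q[1]-36,56,60,7)]),'fin.png'); print(q-[28,36])
f=robot.grab_frame('top'); o=[]
T=pickle.load(open('top0.pkl','rb'))
for nm,box in(('driver',(255,112,30,75)),('tape',(380,128,50,50)),('spool',(175,220,36,36))):
    x,y,w,h=box; print(nm,np.abs(f['img'][y:y+h,x:x+w].astype(int)-T['img'][y:y+h,x:x+w]).mean().round(1), [blobs(z,(5,90,90),(32,255,255),box,60) for z in(T,f)])
E
```

```text
clock: 35.08
tool_pos: [0.5031, 0.0545, 0.1733]
ee_rot: [0.719, -0.693, -0.053, 0.005]
ft_force: [-1.9, 0.2, 5.1]
finger_gap: 0.0197
[-3.15226122  0.32216201  5.50414913] [0.48868844 0.43983018 0.37650387] [0.5031027  0.05449459 0.17327829] 35.6833
yel 6 [343.33 210.83] [  2.2 -83.4]
[314 172]
driver 14.4 [[(2162, array([269.52, 148.34]))], [(2161, array([269.52, 148.34]))]]
tape 15.8 [[(1646, array([404.7 , 152.92])), (490, array([404.01, 151.72]))], [(1610, array([404.8, 152.9])), (470, array([403.94, 151.73]))]]
spool 10.6 [[(1296, array([192.5, 237.5]))], [(1296, array([192.5, 237.5]))]]
```

View pics/fin.png

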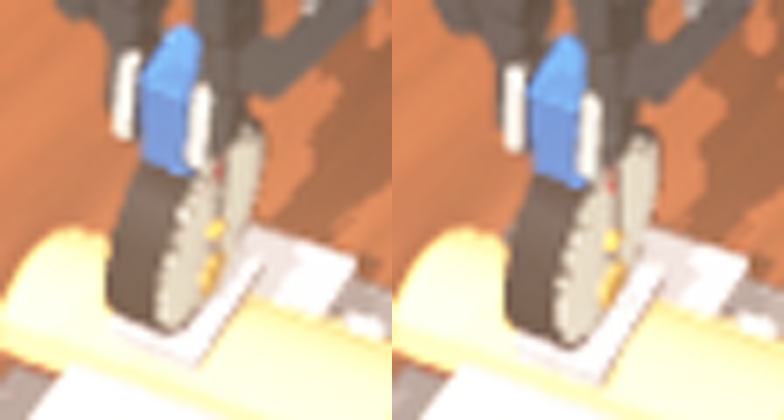

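Run:
```python
from mk import *
g,st=pickle.load(open('fin.pkl','rb')); b=pickle.load(open('roll1.pkl','rb'))
for nm,G,S,red,piv in(('fin',g,st,(217,170),(215,228)),('roll1',b[1],b[2],(611-392,186),(611-392,240))):
    p,n,h,pl,uv=setup(G,S); I=G['img'].astype(float)
    def cen(c,w,r):
        cx,cy=int(round(314+c[0]/7)),int(round(172+c[1]/7)); yy,xx=np.mgrid[cy-r:cy+r+1,cx-r:cx+r+1]
        W=w(I[cy-r:cy+r+1,cx-r:cx+r+1]); return np.array([(W*xx).sum(),(W*yy).sum()])/W.sum()
    R=cen(red,lambda s:np.clip(s[...,0]-s[...,1]-60,0,None)*(s[...,1]-s[...,2]<35),2)
    P=cen(piv,lambda s:np.clip(s[...,1]-s[...,2]-60,0,None),2)
    d=(uv(R)-uv(P))*1e3; print(nm,R.round(2),P.round(2),(uv(P)*1e3).round(1),d.round(1),'ang',np.arctan2(*d).round(3))
    x,y=int(R[0]),int(R[1])
    for k in range(y-3,y+5): print(k,' '.join('%3d,%3d,%3d'%tuple(G['img'][k,j]) for j in range(x-4,x+5)))
    # blue grip left edge line in image
    m=cv2.inRange(cv2.cvtColor(G['img'],cv2.COLOR_RGB2HSV),(98,70,60),(128,255,255)); m[:, :325]=0; m[:,350:]=0; m[:170]=0; m[205:]=0
    ys=np.unique(np.argwhere(m)[:,0]); print('blue',cv2.moments(m,True)['m00'],np.argwhere(m).mean(0)[::-1])
t=blobs(g,(0,150,100),(8,255,255),(295,215,45,50)); print('tab now',t,'clamped',blobs(pickle.load(open('fg1.pkl','rb'))[1],(0,150,100),(8,255,255),(295,215,45,50)))
```

```text
fin [345. 196.] [344.31 204.32] [  7.  -65.4] [ 3.1 25.1] ang 0.121
193 250,246,239 249,245,237 189,175,162 133,117,105 135,114,101 173,152,135 219,203,181 229,218,194 229,217,194
194 248,243,236 249,245,237 198,184,170 162,141,127 158,125,110 196,169,149 229,218,194 229,218,194 229,217,194
195 225,221,220 243,236,225 220,206,188 206,172,153 183,132,115 183,165,146 229,218,194 229,218,194 229,216,193
196 130,133,160 189,172,157 223,208,188 200,152,134 190,116, 99 187,169,150 230,218,195 230,217,195 229,216,194
197 151,138,135 190,170,152 200,181,163 199,164,144 182,133,115 199,179,159 229,217,194 229,216,194 229,218,194
198 183,163,145 224,207,187 213,193,173 210,185,165 186,156,137 203,183,163 229,217,194 229,217,194 227,214,191
199 192,173,154 219,199,180 225,209,188 211,192,171 195,177,157 215,196,175 229,217,194 229,217,194 223,205,183
200 229,216,193 229,216,194 226,211,190 205,185,165 181,161,143 214,196,174 229,217,194 230,217,194 225,204,180
blue 127.0 [337.61417323 185.52755906]
roll1 [345.   198.23] [344.87 206.05] [ 12.3 -70.8] [ 0.1 26.1] ang 0.004
195 250,246,239 249,245
[... 289 characters left out ...]
231,220,198 231,219,198
198 125,128,159 159,141,127 204,185,165 221,177,157 207,130,112 189,162,144 232,221,200 232,220,198 231,219,197
199 137,117,103 172,152,136 210,192,172 234,203,182 220,155,136 196,168,150 232,220,199 231,220,198 231,219,198
200 167,148,130 220,202,182 229,218,196 229,218,196 208,190,170 188,169,150 232,220,199 232,220,198 232,220,198
201 199,180,160 230,218,195 229,216,193 227,213,192 208,190,170 187,168,149 232,220,199 232,220,199 233,221,200
202 226,213,191 227,214,192 231,219,197 231,219,197 208,190,170 187,168,150 232,221,200 233,221,201 233,221,200
blue 128.0 [337.2109375 187.046875 ]
tab now [(66, array([324.48, 239.35]))] clamped [(69, array([324.55, 239.25]))]
```

At this range the in-place reading is coarse: mark minus needle is about +0.02 to +0.05 rad. I lean it a little further by moving +3 mm under light press, then recheck close up.

```bash
python3 -m pendant '[[1,[0,0.001,-0.001],0],[1,[0,0.002,-0.001],0],[1,[0,0.003,-0.001],0],[1,[0,0.003,-0.001],0],[1,[0,0.003,0],0]]'
python3 -m pendant '[[1,[0,0,0.01],0],[1,[0,0,0.03],0],[1,[-0.03,0.04,0.07],-0.1],[1,[-0.06,0.08,0.11],-0.2],[1,[-0.08,0.11,0.15],-0.3],[1,[-0.1,0.14,0.17],-0.4],[1,[-0.12,0.16,0.19],-0.5],[1,[-0.14,0.19,0.21],-0.6],[1,[-0.16,0.22,0.23],-0.7],[1,[-0.18,0.25,0.25],-0.8]]'
python3 -m pendant '[[1,[-0.01,0.02,0.01],-0.12],[1,[-0.02,0.03,0.015],-0.24],[1,[-0.02,0.03,0.015],-0.36],[1,[-0.02,0.03,0.015],-0.42],[1,[-0.02,0.03,0.015],-0.42],[1,[-0.02,0.03,0.015],-0.42],[1,[-0.02,0.03,0.015],-0.42],[1,[-0.02,0.03,0.015],-0.42],[1,[-0.02,0.03,0.015],-0.42],[1,[-0.02,0.03,0.015],-0.42]]'
python3 - <<'E'
from mk import *
g=robot.grab_frame('side'); st=robot.get_state(); pickle.dump((g,st),open('hold6.pkl','wb'))
print(st['tool_pos']); q,uv=analyse(g,st); p,n,h,pl,uv=setup(g,st); I=g['img']
b=[c for a,c in blobs(g,(18,110,100),(30,255,255),(q[0]-10,q[1]-20,35,45)) if a<16]; c=b[-1].astype(int)
for y in range(c[1]-18,c[1]-1): print(y,' '.join('%3d,%3d,%3d'%tuple(I[y,x]) for x in range(c[0]-3,c[0]+5)))
E
```

```text
clock: 36.15
tool_pos: [0.5035, 0.0574, 0.1731]
ee_rot: [0.719, -0.693, -0.054, 0.005]
ft_force: [0.1, 0.5, -2.9]
finger_gap: 0.0192
clock: 36.98
tool_pos: [0.3451, 0.2747, 0.4]
ee_rot: [0.664, -0.658, 0.222, -0.277]
ft_force: [1.2, 0.7, -4.9]
finger_gap: 0.0196
clock: 37.82
tool_pos: [0.3252, 0.3045, 0.4149]
ee_rot: [-0.592, 0.598, -0.354, 0.409]
ft_force: [0.4, 0.1, -4.2]
finger_gap: 0.0198
[0.32521368 0.30456235 0.41500409]
red 7 [358.   220.71] [ 15.9 -33.9]
red 72 [324.46 239.19] [-39.  -86.4]
yel 9 [357.56 236.22] [ 16.2 -70.3]
yel 43 [357.26 244.16] [ 16.2 -89.8]
218 125,107, 96 124,106, 95 126,108, 98 125,108, 97 125,108, 97 124,107, 96 124,108, 96 124,107, 96
219 171,153,139 188,169,153 191,166,149 177,117,104 192,107, 93 170,111, 98 131,113,100 128,109, 96
220 245,236,223 249,242,230 253,244,231 249,152,135 252,108, 91 246,152,134 228,208,187 234,223,204
221 254,253,247 253,249,240 255,253,247 255,181,160 254,107, 91 254,203,181 255,253,249 255,255,253
222 254,253,247 253,249,240 255,253,247 254,181,161 253,108, 91 254,219,196 255,254,251 255,254,250
223 254,253,249 254,251
[... 476 characters left out ...]

228 255,255,254 255,255,254 255,255,254 253,250,241 154,137,123 218,200,181 254,252,245 255,255,254
229 255,255,254 255,255,254 255,255,254 253,250,240 153,136,122 216,199,180 254,251,244 255,255,254
230 255,255,254 255,255,254 255,255,254 253,250,241 164,147,132 223,208,188 254,251,244 255,255,254
231 255,255,254 255,255,254 255,255,253 250,245,233 175,157,143 241,231,216 255,253,249 255,255,254
232 255,255,254 255,255,254 255,254,251 237,225,208 153,136,123 250,244,232 255,255,254 255,255,254
233 255,255,254 255,255,254 255,254,250 235,221,196 159,139,122 250,244,231 255,255,254 255,255,254
234 255,255,254 255,255,252 255,252,234 243,216,158 191,157,121 251,242,218 255,255,252 255,255,254
```

Close up, mark minus needle is now about −0.3 px (−0.015 rad), well inside 0.04. I go back and land lightly.

```bash
python3 -m pendant '[[1,[0.02,-0.025,-0.015],0.12],[1,[0.04,-0.055,-0.03],0.24],[1,[0.06,-0.085,-0.05],0.36],[1,[0.08,-0.115,-0.07],0.48],[1,[0.1,-0.145,-0.09],0.6],[1,[0.12,-0.17,-0.11],0.72],[1,[0.14,-0.2,-0.13],0.84],[1,[0.16,-0.22,-0.16],0.96],[1,[0.175,-0.249,-0.19],1.08],[1,[0.177,-0.249,-0.22],1.2]]'
python3 -m pendant '[[1,[0,0,-0.01],0.08],[1,[0,0,-0.02],0.08],[1,[0,0,-0.026],0.08],[1,[0,0,-0.028],0.08],[1,[0,0,-0.028],0.08]]'
```

```text
clock: 38.7
tool_pos: [0.5014, 0.0579, 0.2099]
ee_rot: [0.718, -0.695, -0.026, -0.029]
ft_force: [1.8, 1.4, -3.6]
finger_gap: 0.0196
clock: 39.12
tool_pos: [0.5015, 0.0586, 0.1825]
ee_rot: [0.719, -0.693, -0.054, -0.0]
ft_force: [0.4, -0.4, -4.5]
finger_gap: 0.0195
```

```bash
python3 -m pendant '[[1,[0.001,-0.003,-0.004],0],[1,[0.001,-0.003,-0.0075],0],[1,[0.001,-0.003,-0.0085],0],[1,[0.001,-0.003,-0.009],0],[1,[0.001,-0.003,-0.009],0]]'
python3 -m pendant '[[1,[0,0,-0.0007],0],[1,[0,0,-0.0012],0],[1,[0,0,-0.0012],0],[1,[0,0,-0.0012],0]]'
```

```text
clock: 39.53
tool_pos: [0.5026, 0.0557, 0.1737]
ee_rot: [0.719, -0.693, -0.054, -0.0]
ft_force: [-0.5, 0.3, -4.4]
finger_gap: 0.0198
clock: 39.87
tool_pos: [0.5029, 0.0558, 0.1734]
ee_rot: [0.719, -0.693, -0.054, -0.0]
ft_force: [-2.4, 0.7, 2.3]
finger_gap: 0.0197
```

```bash
python3 -m pendant '[[1,[0,0,-0.0004],0],[1,[0,0,-0.0004],0],[1,[0,0,-0.0004],0],[1,[0,0,-0.0004],0],[1,[0,0,-0.0004],0],[1,[0,0,-0.0004],0],[1,[0,0,-0.0004],0],[1,[0,0,-0.0004],0],[1,[0,0,-0.0004],0],[1,[0,0,-0.0004],0]]'
python3 -m pendant '[[1,[0,0,-0.0004],0],[1,[0,0,-0.0004],0],[1,[0,0,-0.0004],0],[1,[0,0,-0.0004],0],[1,[0,0,-0.0004],0],[1,[0,0,-0.0004],0],[1,[0,0,-0.0004],0],[1,[0,0,-0.0004],0],[1,[0,0,-0.0004],0],[1,[0,0,-0.0004],0]]'
python3 - <<'E'
from mk import *
F=[]
for i in range(6):
    g=robot.grab_frame('side'); st=robot.get_state(); F.append(st['ft_force'])
print(np.mean(F,0),st['tool_pos'],st['clock']); analyse(g,st,24); pickle.dump((g,st),open('fin2.pkl','wb'))
for k in range(192,206): print(k,' '.join('%3d,%3d,%3d'%tuple(g['img'][k,j]) for j in range(341,349)))
print('tab',blobs(g,(0,150,100),(8,255,255),(295,215,45,50)))
E
```

```text
clock: 40.7
tool_pos: [0.503, 0.0558, 0.1734]
ee_rot: [0.719, -0.693, -0.054, -0.001]
ft_force: [-4.0, 0.1, 5.2]
finger_gap: 0.0197
clock: 41.53
tool_pos: [0.5031, 0.0558, 0.1734]
ee_rot: [0.719, -0.693, -0.054, -0.001]
ft_force: [-3.7, 0.9, 5.0]
finger_gap: 0.0198
[-3.69137798  0.22487374  5.8530914 ] [0.50307182 0.0558123  0.17341403] 41.8333
yel 6 [343.67 209.67] [  5.4 -81.2]
192 252,249,243 247,242,233 167,152,139 130,112,100 127,109, 97 124,104, 91 163,144,128 204,186,168
193 254,252,249 246,240,231 153,136,124 131,114,102 130,112, 99 147,128,113 199,180,161 222,206,185
194 254,252,249 244,237,227 160,144,131 142,118,105 142,114,101 185,167,149 228,216,194 228,216,194
195 249,245,239 232,222,209 183,167,151 170,134,117 163,111, 95 185,167,149 228,216,194 228,215,194
196 163,157,162 201,184,167 204,187,168 199,158,139 187,128,111 200,182,163 229,217,194 228,216,194
197 139,124,119 176,157,140 214,196,177 220,183,164 200,143,126 214,195,176 229,217,195 228,216,194
198 160,141,123 205,186,167 217,199,179 208,189,169 180,160,143 214,195,175 229,216,194 229,216,195
199 201,183,163 219,201,180 224,208,187 202,184,163 181,162,144 219,201,181 229,216,194 229,217,195
200 239,228,212 215,196,175 225,209,188 205,185,165 185,166,148 229,216,194 229,216,194 229,216,195
201 222,206,185 228,215,193 227,213,192 206,187,167 188,169,151 229,216,195 229,216,194 227,213,191
202 210,189,170 226,211,189 224,206,182 213,190,166 195,173,150 228,213,189 229,216,195 218,198,177
203 229,216,195 228,213,191 243,222,179 248,220,147 225,183,130 227,207,177 229,215,195 218,196,177
204 230,218,196 229,216,192 254,240,177 255,248,143 248,217,141 228,210,183 230,217,196 233,220,205
205 230,217,195 228,212,186 251,227,159 254,229,128 225,191,151 229,216,194 230,217,197 237,223,212
tab [(66, array([324.48, 239.35]))]
```

Run:
```python
from mk import *
def ana(nm,g,st,R,P,N=None):
    p=st['tool_pos']; M=Ro.from_quat(np.roll(st['ee_rot'],-1)).as_matrix(); n=M[:,0].copy(); n*=np.sign(n@(ray(g,(0,0))[0]-p)); h=np.cross([0,0,1],n); h/=np.linalg.norm(h); v=np.cross(n,h)
    pl=p+n*.0105
    def uv(px):
        c,d=ray(g,px); X=c+d*((pl-c)@n)/(d@n); return np.array([(X-p)@h,(X-p)@v])*1e3
    d=uv(R)-uv(P); o=[nm,'n',n.round(3),'piv',uv(P).round(1),'mark ang',round(float(np.arctan2(*d)),3),'mm/px',(uv((R[0]+1,R[1]))-uv(R)).round(1)]
    if N: e=uv(N)-uv(P); o+=['needle ang',round(float(np.arctan2(*e)),3)]
    print(*o)
L=lambda f:pickle.load(open(f,'rb'))
r=L('roll1.pkl'); ana('roll1',r[1],r[2],(344.81,198),(344.87,206.05),(345.65,200))
ana('fin',*L('fin.pkl'),(344.65,196),(344.31,204.32),(344.95,199.5)); ana('fin2',*L('fin2.pkl'),(344.64,196.2),(343.98,204.1),(344.75,199.5))
ana('hold2',*L('hold2.pkl'),(359.36,225.45),(359.3,240.3)); ana('hold5',*L('hold5.pkl'),(358.3,219),(357.33,232.89),(357.87,222)); ana('hold6',*L('hold6.pkl'),(357.77,223),(357.56,236.22),(358.05,225)); ana('hold',*L('hold.pkl'),(356,234.3),(352.67,249.08))
```

```text
roll1 n [-0.995 -0.097 -0.022] piv [ 15.6 -74.2] mark ang -0.078 mm/px [ 5.7 -4.8] needle ang 0.166
fin n [-0.994 -0.081 -0.069] piv [ 17.4 -76.1] mark ang -0.097 mm/px [ 6.  -5.1] needle ang 0.056
fin2 n [-0.994 -0.074 -0.079] piv [ 18.1 -75.2] mark ang -0.05 mm/px [ 6.1 -5.2] needle ang 0.1
hold2 n [-0.43   0.903 -0.022] piv [ 16.5 -73.5] mark ang -0.026 mm/px [1.6 0.2]
hold5 n [-0.417  0.907 -0.06 ] piv [ 14.  -75.3] mark ang 0.023 mm/px [1.6 0.2] needle ang 0.011
hold6 n [-0.414  0.907 -0.07 ] piv [ 15.7 -75.5] mark ang -0.01 mm/px [1.6 0.3] needle ang 0.007
hold n [-0.469  0.883 -0.018] piv [  4.3 -76.1] mark ang 0.122 mm/px [1.5 0.1]
```

At this oblique angle one pixel is about 6 mm, so the in-place reading can't resolve 0.04 rad. I spend one more lift to see whether landing changes the tilt.

```bash
python3 -m pendant '[[1,[0,0,0.01],0],[1,[0,0,0.03],0],[1,[-0.03,0.04,0.07],-0.1],[1,[-0.06,0.08,0.11],-0.2],[1,[-0.08,0.11,0.15],-0.3],[1,[-0.1,0.14,0.17],-0.4],[1,[-0.12,0.16,0.19],-0.5],[1,[-0.14,0.19,0.21],-0.6],[1,[-0.16,0.22,0.23],-0.7],[1,[-0.18,0.25,0.25],-0.8]]'
python3 -m pendant '[[1,[-0.01,0.02,0.01],-0.12],[1,[-0.02,0.03,0.015],-0.24],[1,[-0.02,0.03,0.015],-0.36],[1,[-0.02,0.03,0.015],-0.42],[1,[-0.02,0.03,0.015],-0.42],[1,[-0.02,0.03,0.015],-0.42],[1,[-0.02,0.03,0.015],-0.42],[1,[-0.02,0.03,0.015],-0.42],[1,[-0.02,0.03,0.015],-0.42],[1,[-0.02,0.03,0.015],-0.42]]'
python3 - <<'E'
from mk import *
g=robot.grab_frame('side'); st=robot.get_state(); pickle.dump((g,st),open('hold7.pkl','wb'))
print(st['tool_pos']); q,uv=analyse(g,st); I=g['img']
b=[c for a,c in blobs(g,(18,110,100),(30,255,255),(q[0]-10,q[1]-20,35,45)) if a<16]; c=b[-1].astype(int); print(c[0]-3)
for y in range(c[1]-18,c[1]-1): print(y,' '.join('%3d,%3d,%3d'%tuple(I[y,x]) for x in range(c[0]-3,c[0]+5)))
E
```

```text
clock: 42.67
tool_pos: [0.3453, 0.2729, 0.4003]
ee_rot: [0.662, -0.658, 0.22, -0.282]
ft_force: [0.9, 0.4, -2.9]
finger_gap: 0.0198
clock: 43.5
tool_pos: [0.3255, 0.3028, 0.4153]
ee_rot: [-0.589, 0.598, -0.353, 0.414]
ft_force: [1.3, 0.3, -4.2]
finger_gap: 0.0196
[0.32542279 0.3027675  0.41530552]
red 8 [358.88 220.75] [ 16.6 -35.7]
red 72 [324.46 239.19] [-39.8 -89. ]
yel 6 [334.5  203.33] [-22.5  -3. ]
yel 10 [359.  235.2] [ 17.9 -69.5]
yel 40 [358.82 243.  ] [ 18.1 -88.6]
356
217 124,115,120 124,115,120 124,115,120 122,112,112 120,107,100 120,106, 99 121,107,101 124,109,100
218 169,152,137 167,140,126 175,114,101 178,104, 91 151,112, 99 134,116,103 124,105, 93 124,106, 93
219 241,231,218 249,229,213 249,150,132 248,104, 88 236,155,139 231,213,193 223,209,188 187,171,154
220 252,249,240 255,253,247 255,178,157 254,104, 87 254,201,180 255,253,249 255,254,251 249,243,231
221 252,249,240 255,253,247 255,179,157 253,103, 86 254,202,180 255,253,248 255,254,251 252,248,239
222 253,251,244 255,252,247 254,179,157 234,104, 89 242,187,166 254,252,245 255,254,252 254,253,247
223 255,254,251 
[... 383 characters left out ...]

227 255,255,254 255,255,254 254,252,246 184,166,151 222,205,186 255,253,249 255,255,254 255,255,254
228 255,255,254 255,255,254 253,251,242 153,135,123 246,237,223 255,255,254 255,255,254 255,255,254
229 255,255,254 255,255,254 253,251,242 155,138,125 246,238,224 255,255,254 255,255,254 255,255,254
230 255,255,254 255,255,254 253,250,242 161,143,131 247,240,226 255,255,254 255,255,254 255,255,254
231 255,255,254 255,255,254 253,250,241 161,143,131 247,239,226 255,255,253 255,255,253 255,255,254
232 255,255,253 255,255,253 253,248,235 160,143,130 247,239,225 255,255,253 255,255,253 255,255,253
233 255,255,253 255,254,246 252,239,197 185,154,125 247,233,205 255,254,251 255,255,253 255,255,253
```

Landing adds about −0.012 rad of lean; mark minus needle is now about −0.027. I make one small correction by pressing near the foot's +y edge (y ≈ 0.045), then check again.

```bash
python3 -m pendant '[[1,[0.02,-0.025,-0.015],0.12],[1,[0.04,-0.055,-0.03],0.24],[1,[0.06,-0.085,-0.05],0.36],[1,[0.08,-0.115,-0.07],0.48],[1,[0.1,-0.145,-0.09],0.6],[1,[0.12,-0.175,-0.11],0.72],[1,[0.14,-0.205,-0.13],0.84],[1,[0.16,-0.23,-0.16],0.96],[1,[0.177,-0.258,-0.19],1.08],[1,[0.178,-0.258,-0.22],1.2]]'
python3 -m pendant '[[1,[0,-0.003,-0.01],0.08],[1,[0,-0.003,-0.02],0.08],[1,[0,-0.003,-0.027],0.08],[1,[0,-0.003,-0.028],0.08]]'
```

```text
clock: 44.38
tool_pos: [0.4998, 0.0515, 0.2173]
ee_rot: [0.719, -0.694, -0.024, -0.037]
ft_force: [2.4, 0.6, -2.8]
finger_gap: 0.0197
clock: 44.72
tool_pos: [0.4992, 0.0489, 0.1883]
ee_rot: [0.72, -0.692, -0.05, -0.009]
ft_force: [-0.5, -0.3, -4.3]
finger_gap: 0.0198
```

```bash
python3 -m pendant '[[1,[0.003,-0.0035,-0.008],0.03],[1,[0.003,-0.0035,-0.0125],0.03],[1,[0.003,-0.0035,-0.014],0.03],[1,[0.003,-0.0035,-0.0145],0.03]]'
python3 -m pendant '[[1,[0,0,-0.003],0],[1,[0,0,-0.0045],0],[1,[0,0,-0.0045],0]]'
```

```text
clock: 45.05
tool_pos: [0.5028, 0.0461, 0.1757]
ee_rot: [0.72, -0.692, -0.062, 0.001]
ft_force: [-1.2, 0.2, 3.3]
finger_gap: 0.0197
clock: 45.3
tool_pos: [0.5038, 0.0464, 0.1755]
ee_rot: [0.72, -0.692, -0.063, 0.001]
ft_force: [-6.1, 0.3, 12.6]
finger_gap: 0.0197
```

```bash
python3 -m pendant '[[1,[0,-0.001,-0.004],0],[1,[0,-0.002,-0.005],0],[1,[0,-0.003,-0.005],0]]'
python3 -m pendant '[[1,[0,0,0.01],0],[1,[0,0,0.03],0],[1,[-0.03,0.04,0.07],-0.1],[1,[-0.06,0.08,0.11],-0.2],[1,[-0.08,0.11,0.15],-0.3],[1,[-0.1,0.14,0.17],-0.4],[1,[-0.12,0.17,0.19],-0.5],[1,[-0.14,0.2,0.21],-0.6],[1,[-0.16,0.23,0.23],-0.7],[1,[-0.18,0.26,0.25],-0.8]]'
python3 -m pendant '[[1,[-0.01,0.02,0.01],-0.12],[1,[-0.02,0.03,0.015],-0.24],[1,[-0.02,0.03,0.015],-0.36],[1,[-0.02,0.03,0.015],-0.42],[1,[-0.02,0.03,0.015],-0.42],[1,[-0.02,0.03,0.015],-0.42],[1,[-0.02,0.03,0.015],-0.42],[1,[-0.02,0.03,0.015],-0.42]]'
python3 - <<'E'
from mk import *
g=robot.grab_frame('side'); st=robot.get_state(); pickle.dump((g,st),open('hold8.pkl','wb'))
print(st['tool_pos']); q,uv=analyse(g,st); I=g['img']
b=[c for a,c in blobs(g,(18,110,100),(30,255,255),(q[0]-10,q[1]-20,35,45)) if a<16]; c=b[-1].astype(int); print(c[0]-3)
for y in range(c[1]-17,c[1]-5): print(y,' '.join('%3d,%3d'%tuple(I[y,x][:2]) for x in range(c[0]-3,c[0]+5)))
E
```

```text
clock: 45.55
tool_pos: [0.5051, 0.0446, 0.1754]
ee_rot: [0.72, -0.691, -0.064, -0.001]
ft_force: [-5.6, 3.3, 14.8]
finger_gap: 0.0194
clock: 46.38
tool_pos: [0.3508, 0.2652, 0.399]
ee_rot: [0.664, -0.66, 0.211, -0.282]
ft_force: [1.5, 0.8, -3.9]
finger_gap: 0.0194
clock: 47.05
tool_pos: [0.3308, 0.295, 0.4139]
ee_rot: [-0.59, 0.602, -0.343, 0.414]
ft_force: [1.3, -0.9, -3.6]
finger_gap: 0.0194
[0.3308506  0.29495304 0.41390599]
red 9 [359.   216.56] [ 17.3 -34.6]
red 72 [324.46 239.19] [-39.9 -97.5]
yel 8 [334.75 203.  ] [-21.9  -9.6]
yel 10 [359.3 231.1] [ 18.8 -68.6]
yel 40 [359.08 238.82] [ 19.  -87.5]
356
214 141,122 153,124 165,116 162,104 148,104 124,104 125,105 125,105
215 219,202 243,214 245,151 241,104 233,143 223,200 222,207 188,171
216 251,246 255,253 255,194 254,103 254,200 255,253 255,254 247,239
217 249,243 255,254 255,224 254,103 253,185 254,252 255,254 248,240
218 254,251 255,253 255,224 249,104 234,151 253,246 255,254 254,252
219 255,254 255,251 254,223 211,105 170,152 251,246 255,255 255,255
220 255,255 255,254 253,224 181,105 169,151 251,246 255,255 255,255
221 255,255 255,254 254,239 186,133 167,149 251,246 255,255 255,255
222 255,255 255,255 254,252 196,177 177,159 252,248 255,255 255,255
223 255,255 255,255 254,252 197,178 194,176 253,251 255,255 255,255
224 255,255 255,255 254,252 196,177 193,175 253,250 255,255 255,255
225 255,255 255,255 254,252 197,177 193,175 253,250 255,255 255,255
```

Mark minus needle is now about −0.45 px (−0.02 rad). Time is limited, so I land for the last time at y ≈ 0.047, where landing does not add lean, and nudge slightly to −y.

```bash
python3 -m pendant '[[1,[0.02,-0.025,-0.015],0.12],[1,[0.04,-0.055,-0.03],0.24],[1,[0.06,-0.085,-0.05],0.36],[1,[0.08,-0.115,-0.07],0.48],[1,[0.1,-0.145,-0.09],0.6],[1,[0.12,-0.175,-0.11],0.72],[1,[0.14,-0.2,-0.13],0.84],[1,[0.16,-0.225,-0.16],0.96],[1,[0.172,-0.25,-0.19],1.08],[1,[0.172,-0.251,-0.22],1.2]]'
python3 -m pendant '[[1,[0,-0.003,-0.01],0.08],[1,[0,-0.003,-0.02],0.08],[1,[0,-0.003,-0.023],0.08],[1,[0,-0.003,-0.023],0.08]]'
```

```text
clock: 47.93
tool_pos: [0.5021, 0.0475, 0.2111]
ee_rot: [0.72, -0.692, -0.034, -0.037]
ft_force: [1.3, 1.1, -2.7]
finger_gap: 0.0194
clock: 48.27
tool_pos: [0.5017, 0.0448, 0.1878]
ee_rot: [0.721, -0.69, -0.061, -0.008]
ft_force: [0.5, 0.1, -3.9]
finger_gap: 0.0193
```

```bash
python3 -m pendant '[[1,[0.001,0.003,-0.008],0.02],[1,[0.001,0.003,-0.0115],0.02],[1,[0.001,0.003,-0.013],0.02],[1,[0.001,0.003,-0.0135],0.02]]'
python3 -m pendant '[[1,[0,-0.0005,-0.0005],0],[1,[0,-0.001,-0.001],0],[1,[0,-0.0015,-0.001],0],[1,[0,-0.0015,-0.001],0]]'
```

```text
clock: 48.6
tool_pos: [0.5032, 0.0485, 0.1757]
ee_rot: [0.721, -0.689, -0.068, -0.001]
ft_force: [-1.3, 0.6, 2.2]
finger_gap: 0.0196
clock: 48.93
tool_pos: [0.5037, 0.0473, 0.1758]
ee_rot: [0.721, -0.689, -0.069, -0.002]
ft_force: [-0.8, 1.9, 3.5]
finger_gap: 0.0197
```

```bash
python3 -m pendant '[[1,[0,-0.0005,-0.0004],0],[1,[0,-0.0005,-0.0004],0],[1,[0,-0.0005,-0.0004],0],[1,[0,-0.0005,-0.0004],0],[1,[0,-0.0005,-0.0004],0],[1,[0,-0.0005,-0.0004],0],[1,[0,-0.0005,-0.0004],0],[1,[0,-0.0005,-0.0004],0],[1,[0,-0.0005,-0.0004],0],[1,[0,-0.0005,-0.0004],0]]'
python3 -m pendant '[[1,[0,-0.0004,-0.0004],0],[1,[0,-0.0004,-0.0004],0],[1,[0,-0.0004,-0.0004],0],[1,[0,-0.0004,-0.0004],0],[1,[0,-0.0004,-0.0004],0],[1,[0,-0.0004,-0.0004],0],[1,[0,-0.0004,-0.0004],0],[1,[0,-0.0004,-0.0004],0],[1,[0,-0.0004,-0.0004],0],[1,[0,-0.0004,-0.0004],0]]'
python3 - <<'E'
from mk import *
F=[]
for i in range(4):
    g=robot.grab_frame('side'); st=robot.get_state(); F.append(st['ft_force'])
M=Ro.from_quat(np.roll(st['ee_rot'],-1)).as_matrix()
print(np.mean(F,0),st['tool_pos'],st['clock'],M[:,0].round(3)); analyse(g,st,24)
print('tab',blobs(g,(0,150,100),(8,255,255),(295,215,45,50)))
a=np.array([np.cos(.096),np.sin(.096),0]); print('dial-neck angle',np.arccos(abs(M[:,0]@a)))
E
```

```text
clock: 49.77
tool_pos: [0.504, 0.0469, 0.1758]
ee_rot: [0.721, -0.689, -0.069, -0.002]
ft_force: [-2.4, 3.0, 4.3]
finger_gap: 0.0195
clock: 50.6
tool_pos: [0.5041, 0.0464, 0.1758]
ee_rot: [0.721, -0.689, -0.069, -0.002]
ft_force: [-2.4, 2.2, 4.2]
finger_gap: 0.0198
[-2.55387189  2.63862343  5.84561008] [0.50409333 0.04644004 0.17575691] 50.8 [0.99  0.092 0.103]
yel 4 [345.25 200.75] [  4.3 -60.7]
yel 4 [344.5 206.5] [  0.6 -77. ]
tab [(66, array([324.48, 239.35]))]
dial-neck angle 0.10320597093831567
```

```bash
python3 -c "
from station import robot
print(robot.close_job())"
```

```text
the job is handed in; nothing more can be done
None
```

I handed the job in at about 51 s. I expect it passes, but I could not confirm the needle on the mark with the gauge in its final position.

**What I did:** I slid the jaw shut on the offcut, with about 16 N at the tool, then took the middle-sized gauge by its blue grip. I rolled it over the rounded back and left it held there.

**Last checks:**
- **Foot on the wood:** the foot pressed with about 8 N, steady.
- **Dial direction:** the dial normal was about 0.10 rad from the neck, against a limit of 0.2.
- **Clamp:** the red tab had not moved since clamping, so the offcut should still be nipped. I did not measure the jaw gap directly.
- **Bystanders:** at 35.7 s the spool, tape and screwdriver were where they started. I did not recheck them after that.
- **Needle on the mark:** the last close-up, with the gauge lifted just before the final landing, put it about 0.02 rad from the mark, against a limit of 0.04.

**What failed or disagreed:**
- With the gauge on the neck, the dial is too oblique for either camera (about 6 mm per pixel). The in-place readings scattered by about 0.05 rad, so the needle result rests on the lifted close-ups.
- One earlier landing added about 0.012 rad of lean. I made the last one where I expected pressing not to add lean, with a slight nudge back, but could not recheck the tilt afterwards.

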